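Unhook, sort and blow off bag hooks

ROBOT

A 7-joint arm with a two-finger parallel gripper is mounted at the origin on the work surface. World frame = base frame: x ahead of the robot, y to its left, z up, the work surface at z = 0. Lengths are in mm, angles in rad, forces in N, time in s.
With the tool pointing down it reaches from about 400 to 850 mm from the base axis. Payload 6.9 kg.
Tool frame: the origin (TCP) lies on the mounting face of the last link; the fingertips stand 173 mm ahead of it and the grasp point (between the pads) lies 155 mm ahead of it (hold_point_z is the distance from the TCP to the grasp point, in mm); z points along the fingers, x is the direction in which the jaws open and shut, and the axes are right-handed (so a half turn about z gives the same grasp; the last joint's range is limited). The gripper opens to 85 mm and grips with 20 to 120 N. Pads are 22 mm wide; open, the fingers measure 114 mm over their backs; the gripper's body (76 mm by 85 mm) begins 54 mm behind the grasp point. The pads swing forward as they close: fully open they stand 13 mm farther back than shut.
Start: joints at [1.331, 0.507, -0.238, 1.5, 0.126, 1.149, -0.155], TCP at [211.814, -588.007, 404.675] pointing down, gripper open.
Joint ranges: [-3.08, 3.08], [-0.24, 2.05], [-1.43, 1.35], [0, 2.5], [-1.52, 4.66], [0.17, 1.96], [-2.89, 2.89]. Speed limits (rad/s): [2.39, 2.39, 3.14, 3.14, 3.14, 3.14, 3.14].

INTERFACE

Orientations are given as [roll, pitch, yaw] about the fixed x, y, z axes, in that order (R = Rz(yaw) Ry(pitch) Rx(roll)).
In Python, from rig import * gives the robot as it stands.
- The arm moves only by the shell command python3 -m inch 'ROWS' [FORCE]. ROWS is JSON, one flat list of numbers, 5 for each row, row after row: the closure, from 0 (fully open) to 1 (shut), then the shift along the tool's x, y, z in m, then the turn about the tool's z in degrees. A call has 1 to 20 rows; each row shifts and turns the pose as measured when the row begins, along the tool's axes as they then stand; what a row does not reach is not made up. A row lasts 1/12 s, in which the tool goes at most 41.7 mm and 7.16 degrees, less where a joint would pass 70% of its speed; a pose out of reach is approached as far as the arm can. A call with a gripper value outside its range is refused whole. The fingers move at their own pace and stop on an object; FORCE is the grip in N (left out, the last holds). Time passes only in rows, so rows that do not move let the fingers close. It gives the time, the measured TCP pose, the force and the opening at its end, in the units of the state.
- sense(): the state, without advancing time (a new reading comes with each control period).
- capture(name): name is "scene" or "top" or "wrist"; returns a dict with "image" (480x640x3 uint8, red, green, blue), "vfov" (degrees; the focal length in pixels is half the picture's height over the tangent of half this angle, whatever the lens; pixels are square), "cx", "cy" (the principal point, pixels), "k1" (the pictures are not rectified: a ray, as slopes to the right and down, at radius r is drawn at 1 + k1 r^2 times it, then the intrinsics apply), "R" (3x3) and "t" (3): a world point X has camera coordinates R X + t. Camera axes: x right, y down, z forward; pixel columns grow to the right and rows downward; lengths in mm; the calibration is good to about 2 mm. A picture is of the moment at which its call begins. There is no depth.
- close_job(): hands the job in, once; it reports no verdict.
The state is a dict: "time_s": time; "qpos": joint angles; "dq": joint speeds; "joint_torque": joint torques, N m; "position": TCP position; "tcp_rot": TCP orientation; "ft_force": force on the tool from outside, world axes, zero at the start; "wrist_torque": the same for the moment, N m; "finger_gap": finger opening in mm.
Only numpy, scipy, OpenCV 4.12 (cv2) and the standard library are available. Lean on these libraries where they do the work, as an engineer would, in place of code of your own. Each camera call takes 0.05 s, during which the arm holds its last target.

TASK

Some of the three steel links on the wooden rack have a red-tabbed brass hook hanging through them: lift and twist each hook out of its link, put all the hooks into the steel basket of the blow-off station and all three links, empty ones too, into the loose blue tin. Once every hook is in the basket, squeeze the gun's orange trigger past its pressure point into full blast, hold it there for two seconds and let it go. Leave the brown cord spool, the jar and the dish where they are.

Things in the scene. Friction and masses are not known exactly. Their poses are not given: they have to be found in the camera images.
- hook1: May be absent. Brass wire hook, flat S shape in its x-z plane, 6 mm wire, 28 mm wide, 94 mm tall, 40 g. Origin: 14 mm below the axis of the bar it hangs on; z up as it hangs. On top a red finger tab: 24 (x) by 9 (y) mm, z=+22 to +54. Top hook, open downwards: blunt end at x=-8, z=+5. Stem at x=+8 down to a bottom hook, open upwards: it runs under to x=-14, end up at z=-15, lowest z=-40 (mm; x of wire centres).
- hook2: May be absent. Like hook1. How each hook hangs: top hook over one long bar of a link (hook1 and hook3: the link's -y bar; hook2: the +y bar), x axis across the link towards the link's middle, stem down inside the slot, bottom hook under the link. Pulled straight up, the bottom hook catches the link and takes it along.
- hook3: May be absent. Like hook1. Freeing a hook: grip the tab by its 9 mm thickness, lift 12 to 26 mm (top hook clear of the bar, bottom hook still under the link), twist a quarter turn about the vertical, either way, keeping the stem within the slot, so that the hook lies along the slot with its bottom hook (middle at x=-3) below the slot's middle; then draw it up through the slot.
- link1: Oblong steel link, a frame of 6 mm round wire, 72 by 28 mm outside, inside slot 60 by 16 mm, 45 g. Origin at its centre, x along its length; wire centres of the long bars at y=-11 and +11 mm. Lies loose across the rack's beams, centre 65 mm above the table, kept only by lips and blocks about 8 mm high; open space beneath. Once free of its hook it can be picked up across its 28 mm width.
- link2: Another link, exactly like link1.
- link3: Another link, exactly like link1.
- rack: Fixed wooden rack for the links: base 100 by 226 by 6 mm, and two level beams along its y axis on end posts, 60 mm apart inside, 14 mm high, top 62 mm above the table (small lips and blocks to 70 mm). Origin on the table under its centre. The three links lie across it, long axis along the rack's x, at y = -68, 0 and +68 mm.
- tin: Loose blue open tin for the links: 140 (x) by 120 (y) by 35 mm high, walls and floor 4 mm, 0.5 kg. Origin in the centre of its underside. It may be pushed aside during the job.
- basket (a point): Centre of the inner floor (10 mm above the table) of the steel basket of the blow-off station, where the hooks go; inside 160 (x) by 130 (y) mm, walls 46 mm above that floor. The whole station is fixed. The brass nozzle of the gun reaches over the middle of the basket's -y wall, up to 133 mm above the table, ending 73 mm to the -y side of this point.
- gun_handle (a point): Axis of the black round handle of the bench-mounted blow gun, level with the middle of the trigger, 100 mm above the table. Handle: 26 mm diameter, lying along x of this point (the station's x). The orange trigger paddle is on its -y side.
- trigger_face (a point): Middle of the outer (-y) face of the orange trigger paddle, 39 mm from the handle axis when free. Paddle: 85 mm (x) by 8 mm thick (y) by 26 mm high; it slides along +y towards the handle. Handle and paddle together measure 52 mm across when free, 38 mm fully squeezed, squeezable between two fingers from above.
- trigger (a joint): First stage of the trigger, m: 0 free, 0.008 at the pressure point. Light spring: 1 to 3 N.
- valve (a joint): Second stage of the trigger (the full-blast valve), m: it starts to move only when the trigger is at its pressure point and the squeeze exceeds about 8.5 N; 0.006 is fully squeezed (13 N). It counts as full blast beyond 0.004. Both stages spring back when let go.
- spool_brown: Bystander: spool of brown cord, 56 mm diameter, 50 mm high; origin in the centre of its underside.
- bead_jar: Bystander: amber jar, 52 mm diameter, 60 mm high; origin in the centre of its underside.
- clasp_dish: Bystander: white dish, 80 mm diameter, 25 mm high; origin in the centre of its underside.
There are look-alikes about, which are no part of the job. Leave any purple look-alike of the tin alone.

How it is judged:
By the outcome, as a careful person would: the job done as asked, in the order asked, and still so for the second after the job is handed in, with the robot touching nothing.
Of hook1, hook2, hook3 only 2 to 3 are there at a start; the rules pass over those that are not, and their reading is None.
At some moment in a run one of tin may be knocked a few centimetres aside while the robot is not near it.
Once in a run the grip may slacken for a moment while it holds something.
It also fails if it takes over 200 s, if anything falls off the work surface, if the arm or the gripper's body presses on something with over 40 N, if the wrist force passes 120 N, or if a joint passes its speed limit or range.

## Working session

There is one attempt and no reset: what is moved stays moved. The work goes in short steps, Python scripts to look and compute and a shell command to move; the robot and the scene stay as the last step left them, time stands still between calls to the robot, and variables do not carry over. Pictures are saved under pics/ and viewed, and the job is handed in when it is done.

```bash
ls; mkdir -p pics
cat > h.py <<'E'
from rig import *
import numpy as np, cv2
def snap(name,fn,crop=None,scale=1):
    c=capture(name); im=np.array(c["image"])[:,:,::-1]
    np.savez('pics/'+fn+'.npz',image=im,**{k:np.array(c[k]) for k in("vfov","cx","cy","k1","R","t")})
    save(im,fn,crop,scale); return c
def save(im,fn,crop=None,scale=1):
    if crop: x0,y0,x1,y1=crop; im=im[y0:y1,x0:x1]
    if scale!=1: im=cv2.resize(im,None,fx=scale,fy=scale,interpolation=cv2.INTER_CUBIC)
    cv2.imwrite('pics/'+fn+'.png',im)
def load(fn): return dict(np.load('pics/'+fn+'.npz'))
def KD(c):
    f=240/np.tan(np.radians(float(c["vfov"]))/2)
    return np.array([[f,0,float(c["cx"])],[0,f,float(c["cy"])],[0,0,1]]),np.array([float(c["k1"]),0,0,0,0])
def ray(c,u,v):
    K,D=KD(c); p=cv2.undistortPoints(np.array([[[u,v]]],float),K,D)[0,0]
    R=np.array(c["R"]);t=np.array(c["t"]).ravel()
    return -R.T@t, R.T@np.array([p[0],p[1],1.])
def atz(c,u,v,z):
    o,d=ray(c,u,v); return o+d*(z-o[2])/d[2]
def proj(c,X):
    K,D=KD(c); R=np.array(c["R"],float);t=np.array(c["t"],float).ravel()
    return cv2.projectPoints(np.array(X,float).reshape(-1,1,3),cv2.Rodrigues(R)[0],t,K,D)[0].reshape(-1,2)
def tri(c1,p1,c2,p2):
    o1,d1=ray(c1,*p1);o2,d2=ray(c2,*p2)
    A=np.stack([d1,-d2],1);s=np.linalg.lstsq(A,o2-o1,rcond=None)[0]
    a=o1+s[0]*d1;b=o2+s[1]*d2; return (a+b)/2,np.linalg.norm(a-b)
E
python3 - <<'E'
from h import *
s=sense(); print(s)
for n in("scene","top","wrist"):
    c=snap(n,n+"0"); print(n,c["vfov"],c["cx"],c["cy"],c["k1"],-np.array(c["R"]).T@np.array(c["t"]).ravel())
E
```

```text
pics
{'time_s': 0.0, 'qpos': array([ 1.33046379,  0.50829967, -0.2375238 ,  1.50112176,  0.12572865,
        1.14890343, -0.15480162]), 'dq': array([-0.00018907, -0.00010484, -0.00133078,  0.00016859,  0.00020641,
        0.00132863, -0.00135035]), 'joint_torque': array([ 5.56858013e-04, -6.20602870e+01, -2.18627438e+00, -2.49653363e+01,
        1.27289345e-02,  1.20078411e-02, -2.13812780e-05]), 'position': array([ 211.72379543, -587.83837749,  403.85690704]), 'tcp_rot': array([ 3.14152924e+00,  1.73872950e-03, -1.22493854e+00]), 'ft_force': array([1.00651137, 0.14991371, 0.60813362]), 'wrist_torque': array([-0.01037814, -0.02722281,  0.04656644]), 'finger_gap': 85.47321861566076}
scene 45.95582893589658 323.68790227434727 245.09973657109302 -0.12090456413356122 [1148.93560173  435.73922424  900.22005697]
top 56.349858834638596 323.2481934195156 241.89466298240637 0.023594288288830985 [3.30423062e+02 5.24873329e-01 1.04119835e+03]
wrist 64.61505640160827 313.7089657684883 241.27861996402302 -0.06448113271961463 [ 280.61474421 -562.76861575  372.62142988]
```

View pics/scene0.png

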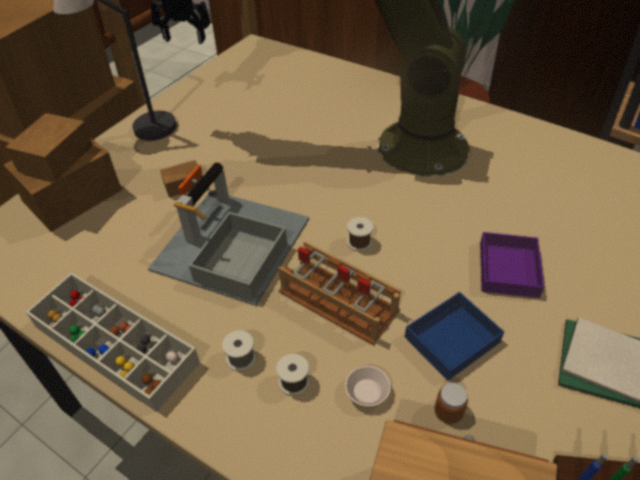

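View pics/top0.png

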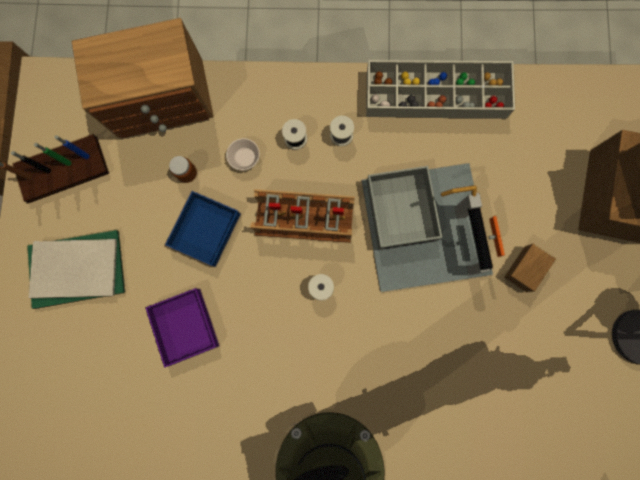

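View pics/wrist0.png

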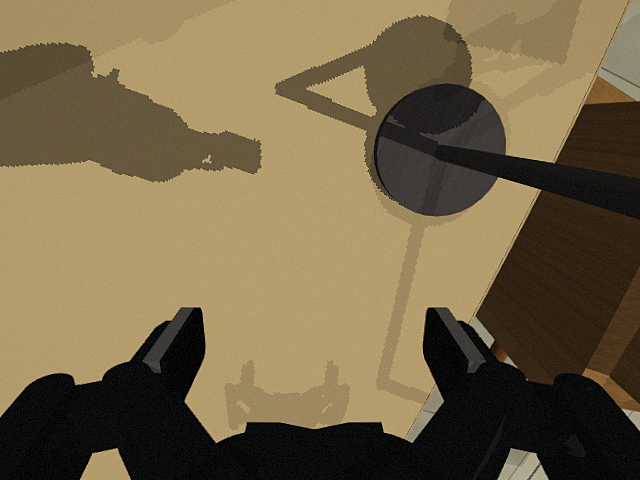

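Run:
```python
from h import *
a=load("top0");save(a["image"],"top_r",(240,175,370,255),6)
a=load("scene0");save(a["image"],"sc_r",(270,230,410,345),5)
a=load("top0");save(a["image"],"top_s",(355,150,515,300),5)
```

```text
(no output)
```

View pics/top_r.png

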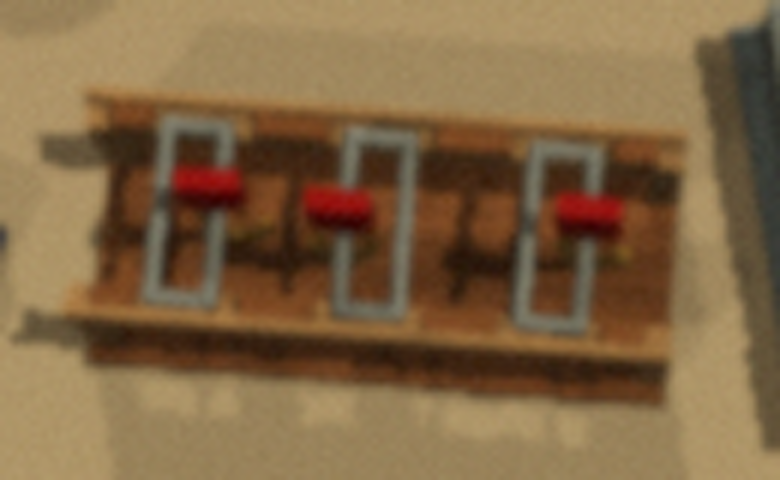

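View pics/sc_r.png

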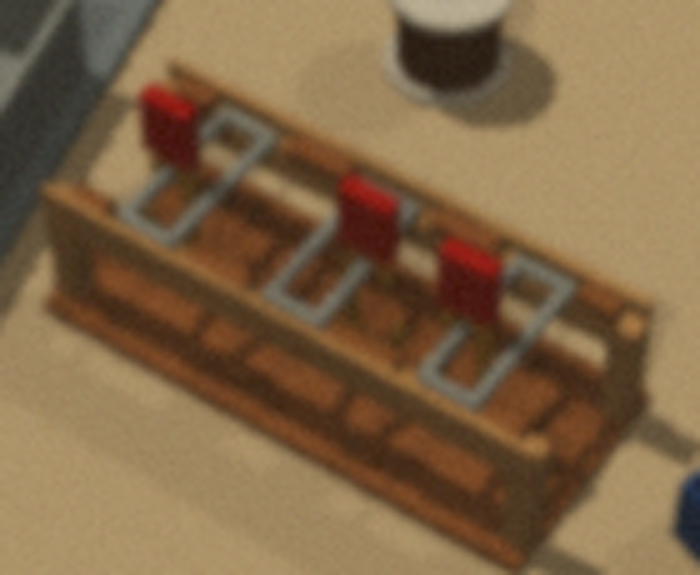

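View pics/top_s.png

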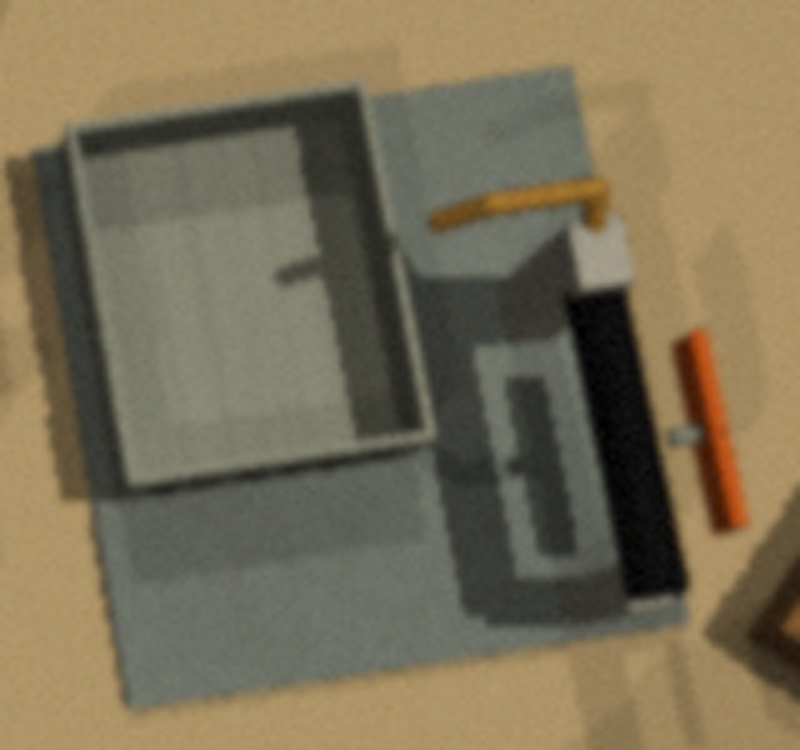

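Run:
```python
from h import *
c=load("top0")
f=lambda p,z,o=(240,175),s=6: atz(c,p[0]/s+o[0],p[1]/s+o[1],z)
L={'L3':[(160,115),(236,122),(217,307),(143,302)],'L2':[(343,128),(418,133),(407,318),(331,314)],'L1':[(530,142),(606,147),(590,332),(513,328)]}
for k,v in L.items():
    P=np.array([f(p,66) for p in v]); m=P.mean(0); ax=(P[0]+P[1]-P[2]-P[3])/2; print(k,m.round(1),np.linalg.norm(ax).round(1),np.linalg.norm((P[0]-P[1]+P[3]-P[2])/2).round(1),np.degrees(np.arctan2(ax[1],ax[0])).round(1))
for k,p in {'t3':(209,186),'t2':(339,207),'t1':(588,214)}.items(): print(k,f(p,103).round(1))
o=(355,150)
B=[(70,130),(362,85),(432,436),(128,487)]
P=np.array([f(p,56,o,5) for p in B]);print('basket',P.round(1),P.mean(0).round(1))
hd=[(570,295),(628,290),(686,595),(625,600)]
P=np.array([f(p,100,o,5) for p in hd]);print('handle',P.round(1),P.mean(0).round(1))
tr=[(675,340),(703,330),(748,525),(718,532)]
P=np.array([f(p,113,o,5) for p in tr]);print('trig',P.round(1),P.mean(0).round(1))
print('nozzle tip',f((435,222),130,o,5))
tin=[(196,193),(240,210),(210,267),(166,247)]
P=np.array([atz(c,*p,35) for p in tin]);print('tin',P.round(1),P.mean(0).round(1), [np.linalg.norm(P[i]-P[i-1]).round(1) for i in range(4)])
for n,p,z in [('spool',(320,287),50),('jar',(180,167),60),('dish',(243,155),25),('sp2',(294,133),50),('sp3',(342,129),50)]: print(n,atz(c,*p,z).round())
```

```text
L3 [555.8 140.6  66. ] 71.1 28.1 -2.9
L2 [552.8  71.2  66. ] 70.7 28.2 -1.6
L1 [548.9   2.4  66. ] 70.6 28.4 -3.7
t3 [556.5 128.5 103. ]
t2 [549.8  81.6 103. ]
t1 [549.2  -7.6 103. ]
basket [[ 642.3  -76.8   56. ]
 [ 666.  -209.    56. ]
 [ 504.7 -238.2   56. ]
 [ 478.7 -104.1   56. ]] [ 572.9 -157.    56. ]
handle [[ 559.3 -286.8  100. ]
 [ 562.  -311.3  100. ]
 [ 431.9 -331.4  100. ]
 [ 429.2 -306.2  100. ]] [ 495.6 -309.   100. ]
trig [[ 537.7 -325.9  113. ]
 [ 542.2 -337.6  113. ]
 [ 460.2 -353.1  113. ]
 [ 457.  -340.8  113. ]] [ 499.3 -339.3  113. ]
nozzle tip [ 582.03215922 -222.84977008  130.        ]
tin [[599.9 322.4  35. ]
 [561.7 217.9  35. ]
 [428.3 278.5  35. ]
 [471.6 382.   35. ]] [515.4 300.2  35. ] [np.float64(141.4), np.float64(111.3), np.float64(146.6), np.float64(112.2)]
spool [388.  28.  50.]
jar [654. 355.  60.]
dish [698. 220.  25.]
sp2 [745.  98.  50.]
sp3 [756. -13.  50.]
```

```bash
cat >> h.py <<'E'
from scipy.spatial.transform import Rotation as Ro
def st():
    s=sense(); R=Ro.from_euler('xyz',s["tcp_rot"]).as_matrix(); p=np.array(s["position"]); g=p+155*R[:,2]
    return s,R,g
def to(x=None,y=None,z=None,yaw=None):
    """delta in tool frame (mm) from current grasp point to target; turn about tool z (deg)"""
    s,R,g=st(); T=np.array([g[0] if x is None else x,g[1] if y is None else y,g[2] if z is None else z])
    cy=np.degrees(s["tcp_rot"][2]); d=R.T@(T-g)
    print('grasp',g.round(1),'yaw',cy.round(2),'gap',round(s["finger_gap"],1),'t',round(s["time_s"],1),'F',np.round(s["ft_force"],1))
    print('delta tool mm',d.round(1),'' if yaw is None else 'turn %.1f'%(-(yaw-cy)))
E
python3 -m inch '[0,-0.04,0,0,0, 0,-0.04,0,0,0, 0,-0.04,0,0,0, 0,-0.04,0,0,0, 0,-0.04,0,0,0, 0,0,0,0,0]'
python3 - <<'E'
from h import *
to(550,60,250,-2.9); print(sense()["qpos"].round(2))
E
```

```text
time_s: 0.65
position: [140.9, -391.8, 397.6]
tcp_rot: [-3.141, 0.012, -1.226]
ft_force: [-0.3, 1.8, -1.9]
finger_gap: 85.4
grasp [ 140.3 -390.1  242.6] yaw -70.23 gap 85.4 t 0.7 F [-0.3  1.8 -1.9]
delta tool mm [-285.  -537.8   -3.9] turn -67.3
[ 1.39  0.2  -0.27  2.01  0.06  0.95 -0.14]
```

```bash
python3 -m inch '[0,0,-0.03,0,-7, 0,0,-0.03,0,-7, 0,0,-0.03,0,-7, 0,0,-0.03,0,-7, 0,0,-0.03,0,-7, 0,0,-0.03,0,-7, 0,0,-0.03,0,-7, 0,0,-0.03,0,-7, 0,0,-0.03,0,-7, 0,0,-0.03,0,-5, 0,0,0,0,0]'
python3 - <<'E'
from h import *
to(550,60,250,-2.9); print(sense()["qpos"].round(2))
E
```

```text
time_s: 1.57
position: [320.1, -159.9, 399.7]
tcp_rot: [-3.133, 0.002, -0.003]
ft_force: [-0.1, -0.1, -0.7]
finger_gap: 85.7
grasp [ 319.7 -158.6  244.7] yaw -0.19 gap 85.7 t 1.6 F [-0.1 -0.1 -0.7]
delta tool mm [ 229.5 -219.3   -4. ] turn 2.7
[ 1.02  0.12 -0.7   2.13  0.09  0.93  0.27]
```

```bash
python3 -m inch '[0,0.038,-0.028,0,0.5, 0,0.038,-0.028,0,0.5, 0,0.038,-0.028,0,0.5, 0,0.038,-0.028,0,0.5, 0,0.038,-0.028,0,0.5, 0,0.038,-0.028,0,0.2, 0,0,0,0,0]'
python3 - <<'E'
from h import *
to(550,0,250,-2.9); print(sense()["qpos"].round(2)); snap("wrist","w1")
E
```

```text
time_s: 2.15
position: [531.2, -16.4, 397.8]
tcp_rot: [-3.136, 0.004, -0.069]
ft_force: [0.1, -0.2, 1.0]
finger_gap: 85.8
grasp [530.6 -15.6 242.8] yaw -3.95 gap 85.8 t 2.1 F [ 0.1 -0.2  1. ]
delta tool mm [ 18.3 -16.9  -7.1] turn -1.0
[ 0.47  0.43 -0.72  1.75  0.31  1.08 -0.42]
```

View pics/w1.png

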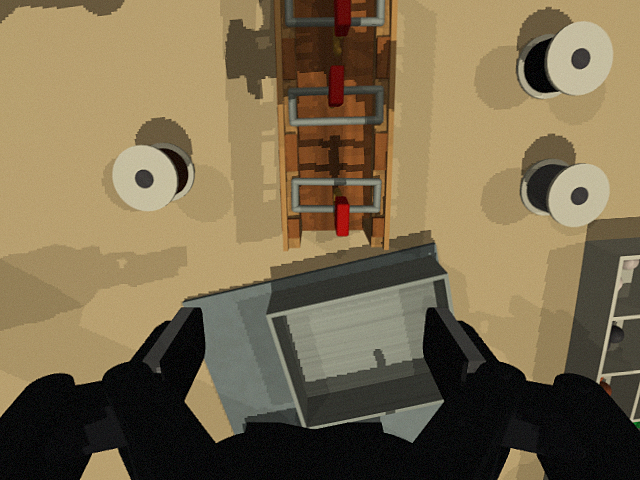

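Run:
```python
from h import *
c=load("w1");save(c["image"],"w1c",(270,0,410,260),3)
```

```text
(no output)
```

View pics/w1c.png

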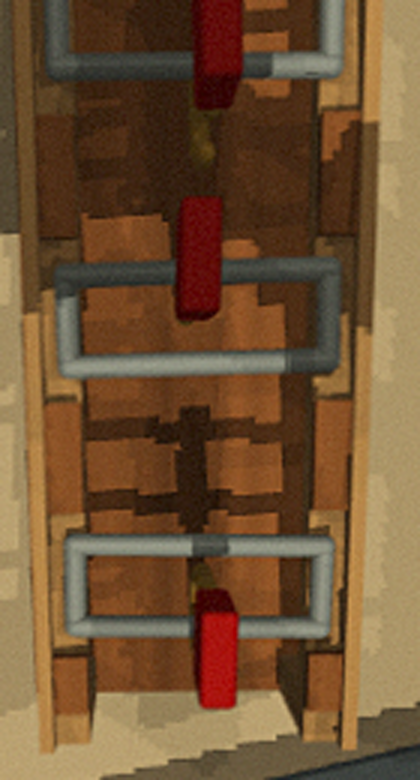

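Run:
```python
from h import *
c=load("w1")
f=lambda p,z: atz(c,p[0]/3+270,p[1]/3,z)
P=np.array([f(p,105) for p in [(199,612),(237,612),(236,705),(199,705)]]);print('tab1',P.round(1),P.mean(0).round(1))
P=np.array([f(p,105) for p in [(179,198),(221,198),(218,292),(178,292)]]);print('tab2',P.round(1),P.mean(0).round(1))
for n,q in {'L1':[(65,535),(335,535),(333,637),(65,637)],'L2':[(55,262),(341,260),(340,373),(59,377)]}.items():
    P=np.array([f(p,66) for p in q]);print(n,P.round(1),P.mean(0).round(1))
P=np.array([atz(c,*p,56) for p in [(268,317),(443,278),(482,405),(310,428)]]);print('b',P.round(1))
```

```text
tab1 [[545.8   5.6 105. ]
 [554.7   5.  105. ]
 [553.5 -17.6 105. ]
 [544.7 -17.  105. ]] [549.7  -6.  105. ]
tab2 [[546.4  95.8 105. ]
 [555.4  95.2 105. ]
 [553.8  76.  105. ]
 [545.1  76.6 105. ]] [550.2  85.9 105. ]
L1 [[513.4  20.7  66. ]
 [584.4  16.   66. ]
 [583.3 -11.5  66. ]
 [511.1  -6.6  66. ]] [548.1   4.6  66. ]
L2 [[516.6  88.6  66. ]
 [587.6  84.3  66. ]
 [586.6  57.1  66. ]
 [515.2  60.9  66. ]] [551.5  72.7  66. ]
b [[ 480.3 -104.6   56. ]
 [ 639.1  -77.1   56. ]
 [ 684.9 -219.5   56. ]
 [ 509.4 -234.3   56. ]]
```

Run:
```python
from h import *
to(549.5,-7,150,-3)
```

```text
grasp [528.  -17.7 242.4] yaw -3.98 gap 85.4 t 2.2 F [-0.5 -0.2 -0.2]
delta tool mm [ 21.4 -11.9  92.3] turn -1.0
```

```bash
python3 -m inch '[0,0.011,-0.006,0.03,-0.5, 0,0.011,-0.006,0.03,-0.5, 0,0,0,0.03,0, 0,0,0,0,0, 0,0,0,0,0]'
python3 - <<'E'
from h import *
to(549.5,-7,93,-3); snap("wrist","w2")
E
```

```text
time_s: 2.62
position: [551.9, -10.5, 304.5]
tcp_rot: [-3.141, 0.008, -0.056]
ft_force: [1.4, 0.2, 0.5]
finger_gap: 85.3
grasp [550.7 -10.3 149.6] yaw -3.19 gap 85.3 t 2.6 F [1.4 0.2 0.5]
delta tool mm [-1.  -3.2 56.6] turn -0.2
```

View pics/w2.png

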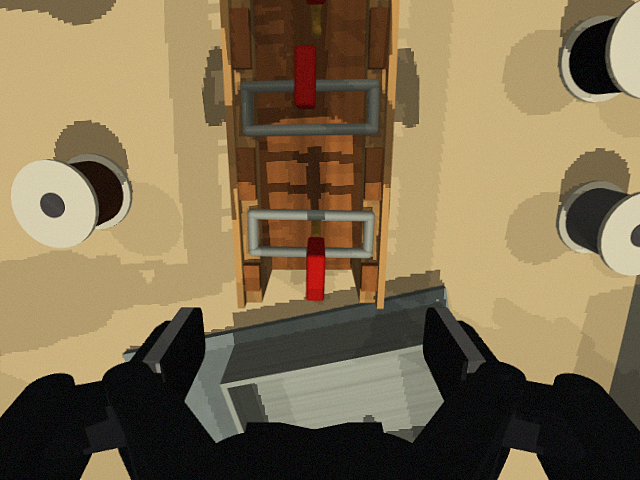

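Run:
```python
from h import *
c=load("w2");save(c["image"],"w2c",(220,190,400,310),4)
for p in [(315.5,276),(307.5,252),(323.5,252),(315.5,300)]: print(atz(c,*p,105).round(1))
```

```text
[550.   -4.8 105. ]
[547.    7.5 105. ]
[554.4   7.1 105. ]
[549.4 -17.4 105. ]
```

View pics/w2c.png

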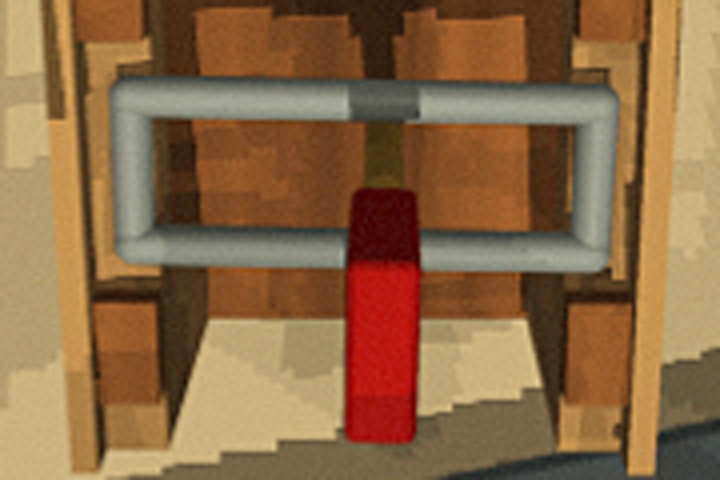

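```bash
python3 - <<'E'
from h import *
c=load("w2")
P=np.array([atz(c,p[0]/4+220,p[1]/4+190,66) for p in [(112,78),(618,84),(605,271),(118,263)]]); print(P.round(1),P.mean(0).round(1))
print(atz(c,315.7,277.8,105)); to(550,-6,93,-3)
E
python3 -m inch '[0,0,-0.002,0.03,0, 0,0,-0.002,0.025,0, 0,0,0,0,0, 0,0,0,0,0]'
python3 - <<'E'
from h import *
to(550,-6,93,-3)
E
```

```text
[[513.6  21.2  66. ]
 [584.1  16.5  66. ]
 [582.  -11.1  66. ]
 [511.6  -6.1  66. ]] [547.8   5.1  66. ]
[550.09245853  -5.72027243 105.        ]
grasp [550.3 -10.9 149.5] yaw -3.22 gap 85.1 t 2.7 F [-0.9 -0.4  0.4]
delta tool mm [-0.1 -4.9 56.5] turn -0.2
time_s: 3.0
position: [552.8, -9.9, 256.2]
tcp_rot: [3.139, -0.002, -0.062]
ft_force: [0.1, -0.9, -0.1]
finger_gap: 85.2
grasp [553.1 -10.3 101.2] yaw -3.57 gap 85.2 t 3.0 F [ 0.1 -0.9 -0.1]
delta tool mm [-3.3 -4.1  8.2] turn -0.6
```

```bash
python3 -m inch '[0,-0.003,-0.004,0.008,-0.5, 0,0,0,0,0, 0,0,0,0,0]'
python3 - <<'E'
from h import *
to(550,-6,93,-3)
E
```

```text
time_s: 3.25
position: [550.9, -6.3, 252.8]
tcp_rot: [3.138, -0.008, -0.055]
ft_force: [-0.2, -0.3, -0.9]
finger_gap: 85.5
grasp [552.1  -6.9  97.8] yaw -3.15 gap 85.5 t 3.2 F [-0.2 -0.3 -0.9]
delta tool mm [-2.2 -0.8  4.8] turn -0.1
```

```bash
python3 -m inch '[0,-0.002,-0.001,0.006,0, 0,0,0,0,0, 1,0,0,0,0, 1,0,0,0,0, 1,0,0,0,0, 1,0,0,0,0, 1,0,0,0,0, 1,0,0,0,0, 1,0,0,0,0, 1,0,0,0,0, 1,0,0,0,0, 1,0,0,0,0]' 40
python3 - <<'E'
from h import *
to(550,-6,93,-3)
E
```

```text
time_s: 4.25
position: [549.6, -5.0, 249.0]
tcp_rot: [3.138, -0.012, -0.055]
ft_force: [0.7, -0.1, 0.3]
finger_gap: 8.5
grasp [551.4  -5.7  94. ] yaw -3.16 gap 8.5 t 4.2 F [ 0.7 -0.1  0.3]
delta tool mm [-1.4  0.3  1. ] turn -0.2
```

```bash
python3 -m inch '[1,0,0,-0.01,0, 1,0,0,-0.01,0, 1,0,0,0,0, 1,0,0,0,0]'
python3 - <<'E'
from h import *
to(550,-6,113,-3); snap("wrist","w3",(150,150,470,390),2.4)
E
```

```text
time_s: 4.58
position: [549.2, -4.8, 271.1]
tcp_rot: [3.138, -0.012, -0.055]
ft_force: [-0.2, 0.0, -0.5]
finger_gap: 8.6
grasp [551.   -5.5 116.2] yaw -3.15 gap 8.6 t 4.6 F [-0.2  0.  -0.5]
delta tool mm [-1.   0.6  3.1] turn -0.1
```

View pics/w3.png

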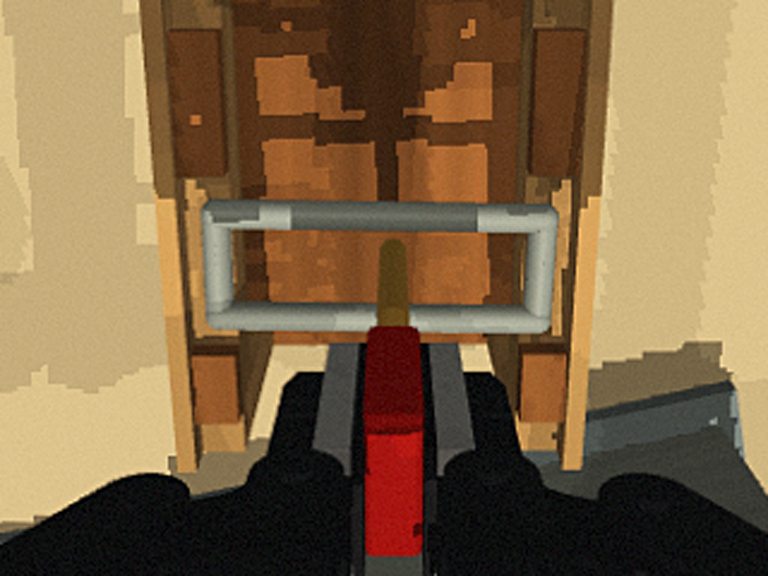

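```bash
python3 -m inch '[1,-0.001,0,0.003,7, 1,-0.001,0,0,7, 1,-0.001,0,0,7, 1,-0.001,0,0,7, 1,-0.001,0,0,7, 1,-0.001,0,0,7, 1,0,0,0,0]'
python3 - <<'E'
from h import *
to(544,1,113,-93); snap("wrist","w4",(150,150,470,390),2.4)
E
```

```text
time_s: 5.22
position: [543.4, -3.3, 267.8]
tcp_rot: [-3.135, -0.011, -0.81]
ft_force: [1.0, -0.3, -0.5]
finger_gap: 8.3
grasp [545.3  -3.9 112.9] yaw -46.38 gap 8.3 t 5.2 F [ 1.  -0.3 -0.5]
delta tool mm [-4.4 -2.4 -0.2] turn 46.6
```

View pics/w4.png

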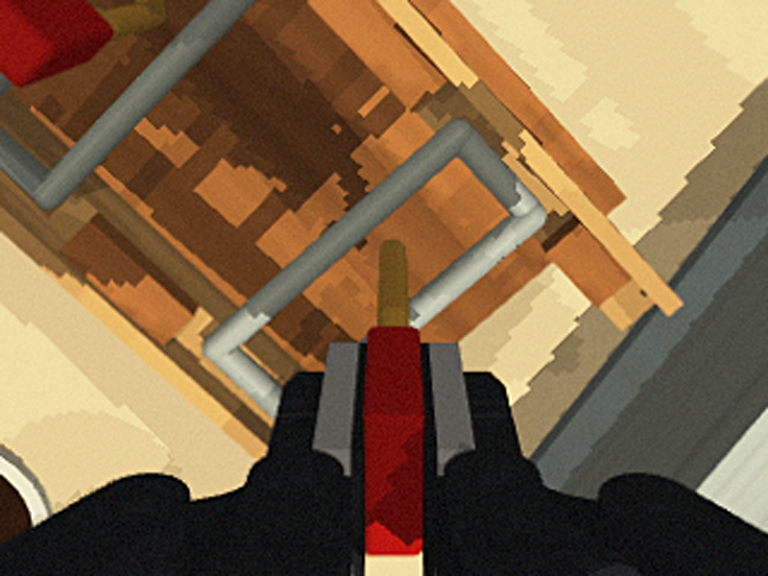

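```bash
python3 -m inch '[1,-0.001,0,0,7, 1,-0.001,0,0,7, 1,-0.001,0,0,7, 1,-0.001,0,0,7, 1,-0.001,0,0,7, 1,-0.001,0,0,7, 1,0,0,0,2, 1,0,0,0,0]'
python3 - <<'E'
from h import *
to(551,4.5,113,-93); snap("wrist","w5",(150,150,470,390),2.4)
E
```

```text
time_s: 5.93
position: [540.8, 1.6, 266.7]
tcp_rot: [-3.132, -0.004, -1.569]
ft_force: [-0.4, -0.2, 0.3]
finger_gap: 8.1
grasp [542.4   1.  111.7] yaw -89.91 gap 8.1 t 5.9 F [-0.4 -0.2  0.3]
delta tool mm [-3.5 -8.7 -1.2] turn 3.1
```

View pics/w5.png

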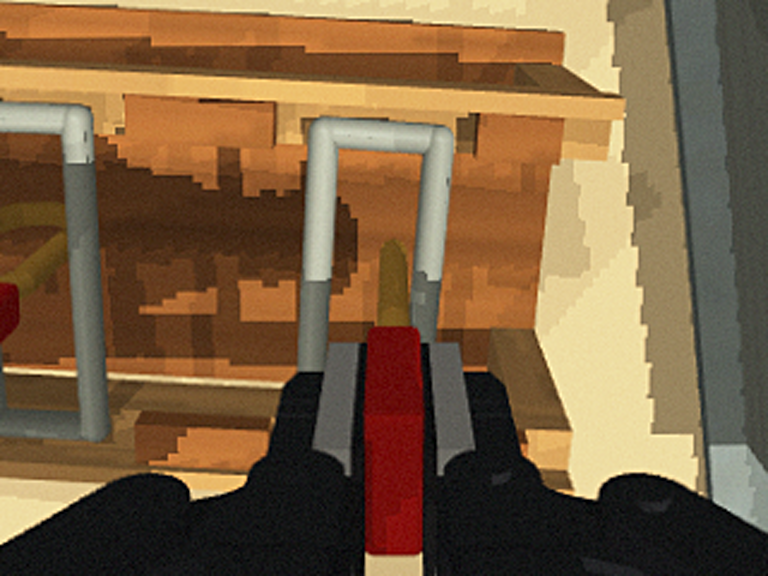

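```bash
python3 -m inch '[1,-0.0035,0,0,3, 1,0,-0.004,0,0, 1,0,-0.004,0,0, 1,0,0,0,0, 1,0,0,0,0]'
python3 - <<'E'
from h import *
to(551,4.5,113,-93); snap("wrist","w6",(150,150,470,390),2.4)
E
```

```text
time_s: 6.4
position: [549.9, 4.2, 266.3]
tcp_rot: [-3.132, -0.004, -1.603]
ft_force: [-0.6, -0.1, -1.5]
finger_gap: 8.1
grasp [551.3   3.6 111.3] yaw -91.84 gap 8.1 t 6.4 F [-0.6 -0.1 -1.5]
delta tool mm [-0.9  0.3 -1.7] turn 1.2
```

View pics/w6.png

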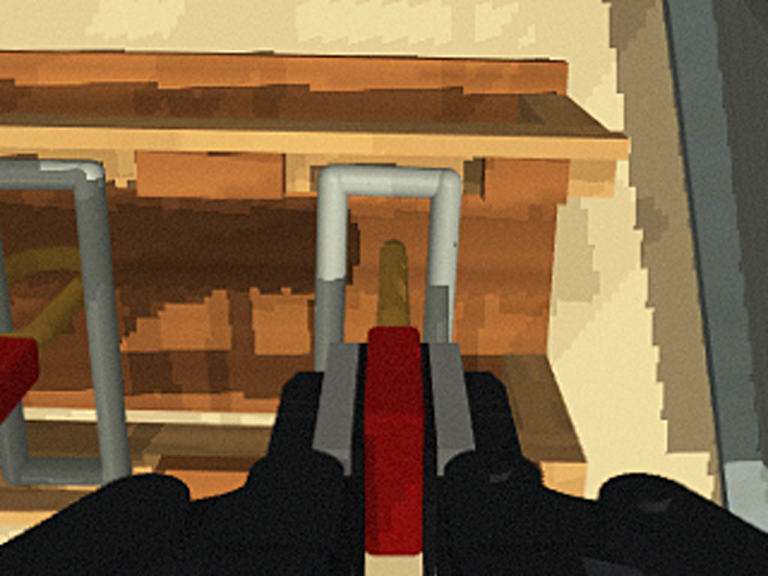

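```bash
python3 -m inch '[1,-0.0005,0,-0.01,1, 1,0,0,-0.012,0, 1,0,0,-0.012,0, 1,0,0,-0.012,0, 1,0,0,-0.012,0, 1,0,0,-0.012,0, 1,0,0,-0.012,0, 1,0,0,0,0]'
python3 - <<'E'
from h import *
to(551,4.5,190,-93); snap("wrist","w7",(100,100,500,400),2)
E
```

```text
time_s: 7.12
position: [548.2, 4.3, 355.9]
tcp_rot: [-3.134, -0.003, -1.623]
ft_force: [1.2, 1.1, 0.0]
finger_gap: 8.4
grasp [549.4   3.7 200.9] yaw -92.98 gap 8.4 t 7.1 F [1.2 1.1 0. ]
delta tool mm [-0.9 -1.5 10.9] turn 0.0
```

View pics/w7.png

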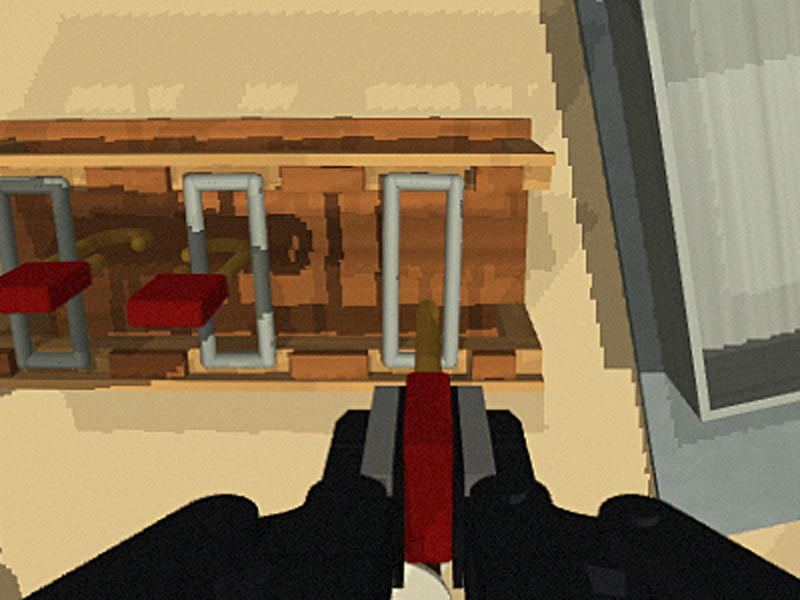

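Run:
```python
from h import *
to(532,-123.5,200,-80.3); print(sense()["qpos"].round(2))
```

```text
grasp [549.    3.6 199.8] yaw -92.99 gap 8.2 t 7.2 F [ 0.4 -0.8 -0.2]
delta tool mm [127.8  10.4   0.2] turn -12.7
[ 0.07  0.43 -0.19  1.78  0.1   0.93 -1.78]
```

```bash
python3 -m inch '[1,0.03,0.005,0,-3, 1,0.03,0.005,0,-3, 1,0.03,0.004,0,-3, 1,0.03,0.004,0,-3, 1,0.008,0.004,0,0, 1,0,0,0,0, 1,0,0,0,0]'
python3 - <<'E'
from h import *
to(532,-123.5,93,-80.3); snap("wrist","w8")
E
```

```text
time_s: 7.75
position: [528.8, -126.8, 352.0]
tcp_rot: [-3.139, -0.002, -1.4]
ft_force: [0.1, 0.4, -0.3]
finger_gap: 8.1
grasp [ 529.3 -127.   197. ] yaw -80.2 gap 8.1 t 7.8 F [ 0.1  0.4 -0.3]
delta tool mm [ -3.2  -2.9 104. ] turn 0.1
```

View pics/w8.png

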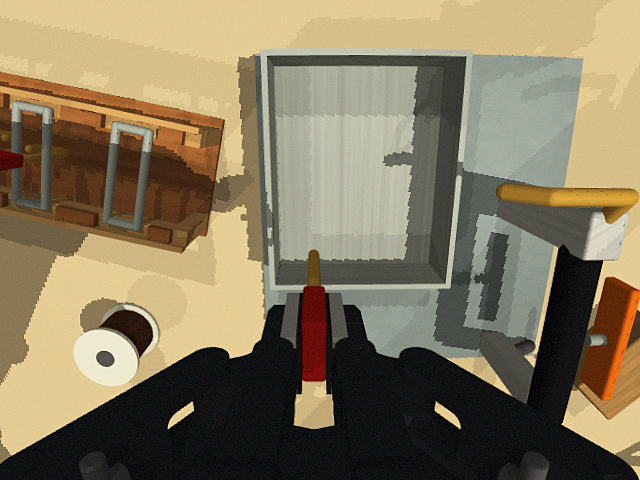

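Run:
```python
from h import *
c=load("w8")
P=np.array([atz(c,*p,56) for p in [(262,51),(472,52),(450,288),(270,290)]]);print(P.round(1),P.mean(0).round(1))
P=np.array([atz(c,*p,10) for p in [(275,62),(452,283)]]);print(P.round(1))
hd=[(560,250),(601,262),(567,425),(527,425)]
print([atz(c,*p,z).round(1) for p,z in [((622,278),113),((598,398),113),((639,285),113)]])
```

```text
[[ 642.4  -74.1   56. ]
 [ 666.2 -208.2   56. ]
 [ 502.9 -237.9   56. ]
 [ 478.3 -102.5   56. ]] [ 572.4 -155.7   56. ]
[[ 643.4  -78.    10. ]
 [ 490.8 -259.7   10. ]]
[array([ 548. , -318.4,  113. ]), array([ 460.1, -340.4,  113. ]), array([ 545.4, -332.3,  113. ])]
```

```bash
python3 -m inch '[1,-0.002,-0.003,0.03,0, 1,0,0,0.03,0, 1,0,0,0.025,0, 1,0,0,0.01,0, 1,0,0,0,0, 1,0,0,0,0]'
python3 - <<'E'
from h import *
to(532,-123.5,93,-80.3)
E
```

```text
time_s: 8.3
position: [534.4, -113.2, 254.5]
tcp_rot: [-3.133, 0.002, -1.39]
ft_force: [0.5, -0.6, 0.2]
finger_gap: 8.4
grasp [ 535.6 -112.6   99.5] yaw -79.64 gap 8.4 t 8.3 F [ 0.5 -0.6  0.2]
delta tool mm [10.1  5.5  6.5] turn 0.7
```

```bash
python3 -m inch '[1,0.01,0.004,0,0, 1,0,0,0.003,0, 1,0,0,0,0]'
python3 - <<'E'
from h import *
to(532,-123.5,93,-80.3)
E
python3 -m inch '[0.84,0,0,0,0, 0.84,0,0,0,0, 0.84,0,0,0,0, 0.84,0,0,0,0]'
python3 - <<'E'
from h import *
to(532,-123.5,93,-80.3)
E
```

```text
time_s: 8.55
position: [533.3, -122.1, 253.4]
tcp_rot: [-3.13, 0.002, -1.386]
ft_force: [0.6, 1.0, 0.0]
finger_gap: 8.0
grasp [ 535.  -121.5   98.4] yaw -79.44 gap 8.0 t 8.6 F [0.6 1.  0. ]
delta tool mm [1.4 3.3 5.3] turn 0.9
time_s: 8.88
position: [533.9, -123.0, 255.8]
tcp_rot: [-3.126, -0.0, -1.388]
ft_force: [0.3, -0.6, -0.2]
finger_gap: 13.4
grasp [ 536.2 -122.7  100.8] yaw -79.55 gap 13.4 t 8.9 F [ 0.3 -0.6 -0.2]
delta tool mm [0.1 4.4 7.7] turn 0.8
```

```bash
python3 -m inch '[0.8,0.012,0,0,0, 0.75,0.012,0,0,0, 0.7,0.012,0,-0.005,0, 0.6,0.01,0,-0.01,0, 0.5,0.005,0,-0.02,0, 0.3,0,0,-0.03,0, 0,0,0,-0.035,0, 0,0,0,-0.035,0, 0,0,0,0,0]'
python3 - <<'E'
from h import *
to(532,-123.5,93,-80.3); snap("wrist","w9")
E
```

```text
time_s: 9.63
position: [541.2, -188.2, 396.6]
tcp_rot: [-3.131, -0.0, -1.397]
ft_force: [1.4, -0.3, -0.5]
finger_gap: 84.9
grasp [ 542.9 -187.9  241.6] yaw -80.02 gap 84.9 t 9.6 F [ 1.4 -0.3 -0.5]
delta tool mm [-65.4   1.1 148.6] turn 0.3
```

View pics/w9.png

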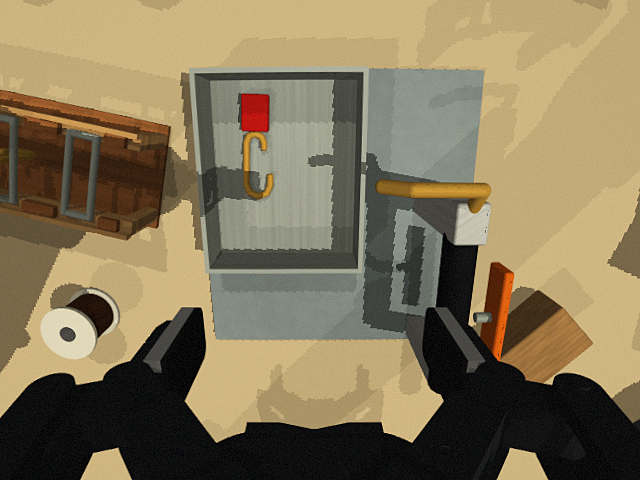

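```bash
python3 -m inch '[0,-0.03,0,0,-7, 0,-0.03,0,0,-7, 0,-0.03,0,0,-7, 0,-0.03,0,0,-7, 0,0,0,0,-7, 0,0,0,0,-7, 0,0,-0.02,0,-7, 0,0,-0.02,0,-7, 0,0,-0.02,0,-7, 0,0,-0.02,0,-7, 0,0,-0.02,0,-7, 0,0,0,0,0]'
python3 - <<'E'
from h import *
to(551,50,155,-3)
E
```

```text
time_s: 10.68
position: [536.2, 6.0, 386.4]
tcp_rot: [3.141, 0.002, -0.024]
ft_force: [-0.7, 0.8, 1.0]
finger_gap: 85.5
grasp [535.9   5.9 231.4] yaw -1.4 gap 85.5 t 10.7 F [-0.7  0.8  1. ]
delta tool mm [ 14.2 -44.6  76.3] turn 1.6
```

```bash
python3 -m inch '[0,0.007,-0.022,0.035,0.8, 0,0.007,-0.022,0.035,0.8, 0,0,0,0,0, 0,0,0,0,0]'
python3 - <<'E'
from h import *
to(551,84,93,-3);snap("wrist","w10")
E
```

```text
time_s: 11.02
position: [553.1, 44.7, 314.1]
tcp_rot: [3.14, 0.003, -0.061]
ft_force: [0.7, -0.1, 1.1]
finger_gap: 85.2
grasp [552.6  44.5 159.1] yaw -3.48 gap 85.2 t 11.0 F [ 0.7 -0.1  1.1]
delta tool mm [ -3.8 -39.5  66. ] turn -0.5
```

View pics/w10.png

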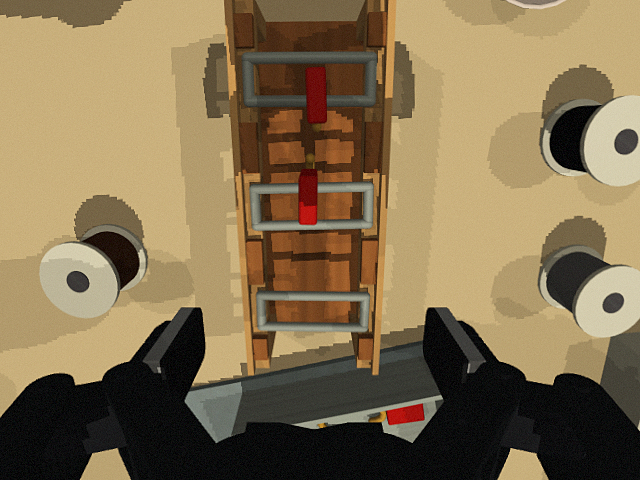

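Run:
```python
from h import *
c=load("w10");save(c["image"],"w10c",(230,40,400,240),3.5)
```

```text
(no output)
```

View pics/w10c.png

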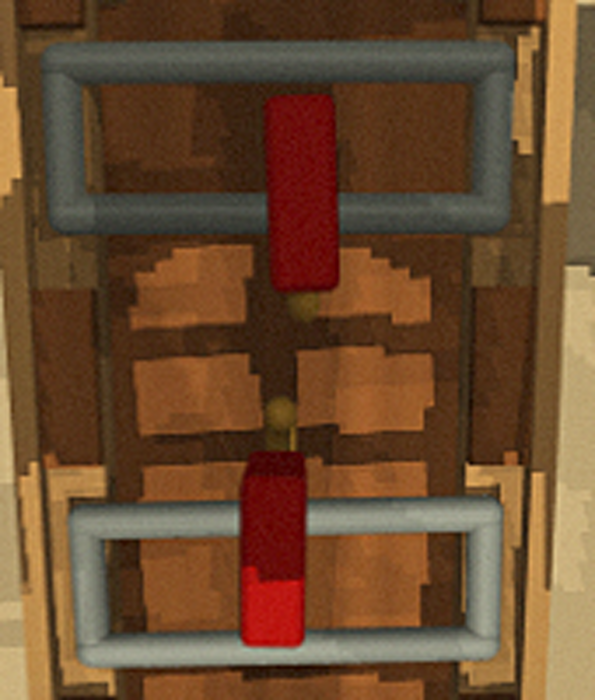

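Run:
```python
from h import *
c=load("w10")
f=lambda p,z: atz(c,p[0]/3.5+230,p[1]/3.5+40,z).round(1)
print('t2',f((273,560),105),f((241,475),105),f((304,645),105),'t3',f((302,190),105),f((268,97),105),f((338,286),105))
for q in [[(68,507),(500,498),(500,658),(79,667)],[(43,45),(513,43),(508,232),(50,232)]]:
    P=np.array([f(p,66) for p in q]);print(P,P.mean(0).round(1))
to(551,84,93,-3)
```

```text
t2 [550.7  85.  105. ] [547.1  96.7 105. ] [554.1  72.8 105. ] t3 [557.4 132.1 105. ] [553.8 143.3 105. ] [561.3 120.1 105. ]
[[516.6  88.3  66. ]
 [587.2  85.5  66. ]
 [586.7  58.4  66. ]
 [515.5  61.1  66. ]] [551.5  73.3  66. ]
[[520.1 158.3  66. ]
 [590.6 154.2  66. ]
 [589.3 126.9  66. ]
 [518.3 131.2  66. ]] [554.6 142.6  66. ]
grasp [552.2  44.4 158.9] yaw -3.49 gap 85.4 t 11.1 F [0.  1.2 0. ]
delta tool mm [ -3.3 -39.6  65.9] turn -0.5
```

```bash
python3 -m inch '[0,-0.002,-0.02,0,0, 0,0,-0.02,0.01,0, 0,0,0,0.025,0, 0,0,0,0,0, 0,0,0,0,0]'
python3 - <<'E'
from h import *
to(551,84.5,94,-3)
E
```

```text
time_s: 11.48
position: [554.9, 78.3, 282.3]
tcp_rot: [3.137, -0.001, -0.072]
ft_force: [0.0, 1.2, -0.5]
finger_gap: 85.4
grasp [555.   77.6 127.3] yaw -4.14 gap 85.4 t 11.5 F [ 0.   1.2 -0.5]
delta tool mm [-4.5 -6.7 33.3] turn -1.1
```

```bash
python3 -m inch '[0,-0.0045,-0.007,0.01,-1, 0,0,0,0.012,0, 0,0,0,0.01,0, 0,0,0,0,0, 0,0,0,0,0]'
python3 - <<'E'
from h import *
to(551,84.5,94,-3)
E
```

```text
time_s: 11.9
position: [551.7, 82.3, 251.1]
tcp_rot: [3.136, -0.005, -0.059]
ft_force: [-0.6, -0.1, -0.5]
finger_gap: 85.5
grasp [552.4  81.4  96.1] yaw -3.36 gap 85.5 t 11.9 F [-0.6 -0.1 -0.5]
delta tool mm [-1.6 -3.1  2.1] turn -0.4
```

```bash
python3 -m inch '[0,-0.0015,-0.003,0.002,0, 0,0,0,0,0, 1,0,0,0,0, 1,0,0,0,0, 1,0,0,0,0, 1,0,0,0,0, 1,0,0,0,0, 1,0,0,0,0, 1,0,0,0,0, 1,0,0,0,0, 1,0,0,0,0, 1,0,0,0,0]' 40
python3 - <<'E'
from h import *
to(551,84.5,94,-3)
E
python3 -m inch '[1,0,0,-0.01,0, 1,0,0,-0.008,0, 1,0,0,0,0, 1,0,0,0,0]'
python3 - <<'E'
from h import *
to(551,84.5,113,-3); snap("wrist","w11",(150,150,470,390),2.4)
E
```

```text
time_s: 12.9
position: [550.7, 85.6, 250.1]
tcp_rot: [3.136, -0.007, -0.059]
ft_force: [0.9, -0.9, -0.1]
finger_gap: 8.3
grasp [551.8  84.7  95.1] yaw -3.39 gap 8.3 t 12.9 F [ 0.9 -0.9 -0.1]
delta tool mm [-0.8  0.2  1.1] turn -0.4
time_s: 13.23
position: [550.6, 85.7, 270.1]
tcp_rot: [3.136, -0.007, -0.059]
ft_force: [-0.3, 0.4, -0.4]
finger_gap: 8.4
grasp [551.6  84.8 115.1] yaw -3.39 gap 8.4 t 13.2 F [-0.3  0.4 -0.4]
delta tool mm [-0.6  0.3  2.1] turn -0.4
```

View pics/w11.png

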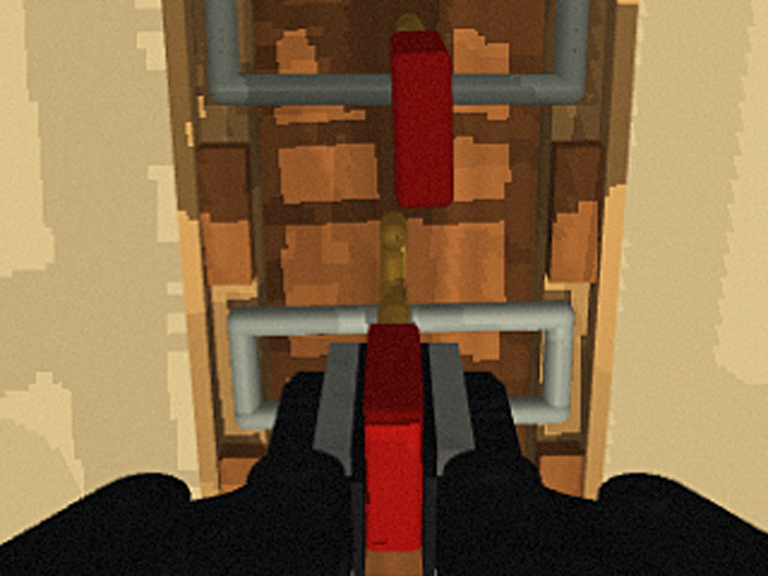

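```bash
python3 -m inch '[1,0.001,0,0,7, 1,0.001,0,0,7, 1,0.001,0,0,7, 1,0.001,0,0,7, 1,0.001,0,0,7, 1,0.001,0,0,7, 1,0,0,0,0]'
python3 - <<'E'
from h import *
to(559,77,114,-93)
E
python3 -m inch '[1,0.001,0,0,7, 1,0.001,0,0,7, 1,0.001,0,0,7, 1,0.001,0,0,7, 1,0.001,0,0,7, 1,0.001,0,0,7, 1,0,0,0,3, 1,0,0,0,0]'
python3 - <<'E'
from h import *
to(548.5,73.3,114,-93); snap("wrist","w12",(150,150,470,390),2.4)
E
```

```text
time_s: 13.87
position: [556.1, 83.0, 270.0]
tcp_rot: [-3.141, -0.008, -0.814]
ft_force: [-0.6, -0.8, -1.7]
finger_gap: 8.5
grasp [557.1  82.1 115. ] yaw -46.63 gap 8.5 t 13.9 F [-0.6 -0.8 -1.7]
delta tool mm [5.  2.1 1.1] turn 46.4
time_s: 14.53
position: [557.9, 78.0, 269.0]
tcp_rot: [-3.137, -0.006, -1.6]
ft_force: [-1.0, 0.4, -0.1]
finger_gap: 8.7
grasp [558.5  77.1 114. ] yaw -91.68 gap 8.7 t 14.5 F [-1.   0.4 -0.1]
delta tool mm [ 4.1  9.9 -0. ] turn 1.3
```

View pics/w12.png

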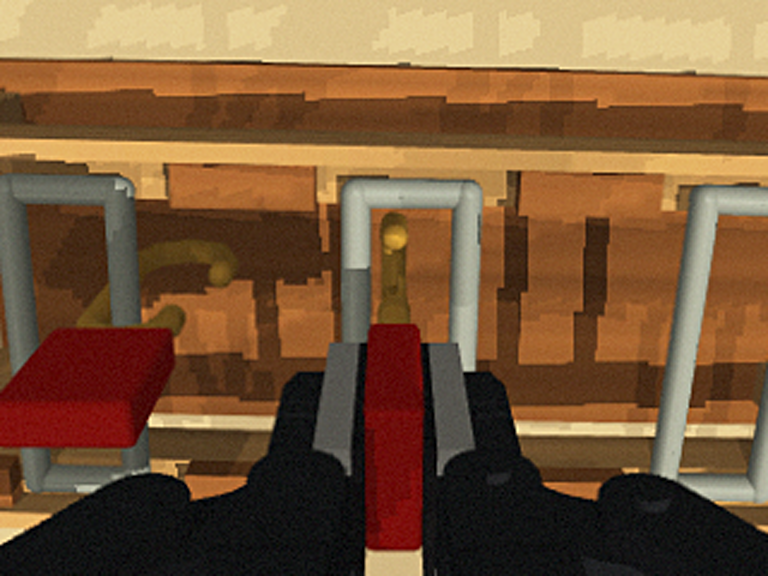

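```bash
python3 -m inch '[1,0.004,0,0,1, 1,0,0.005,0,0, 1,0,0.005,0,0, 1,0,0,0,0, 1,0,0,0,0]'
python3 - <<'E'
from h import *
to(548.5,73.3,114,-93); snap("wrist","w13",(150,150,470,390),2.4)
E
```

```text
time_s: 15.0
position: [546.3, 73.9, 268.5]
tcp_rot: [-3.139, -0.006, -1.604]
ft_force: [0.5, -0.1, -0.6]
finger_gap: 8.3
grasp [546.7  72.9 113.5] yaw -91.91 gap 8.3 t 15.0 F [ 0.5 -0.1 -0.6]
delta tool mm [-0.4 -1.8 -0.5] turn 1.1
```

View pics/w13.png

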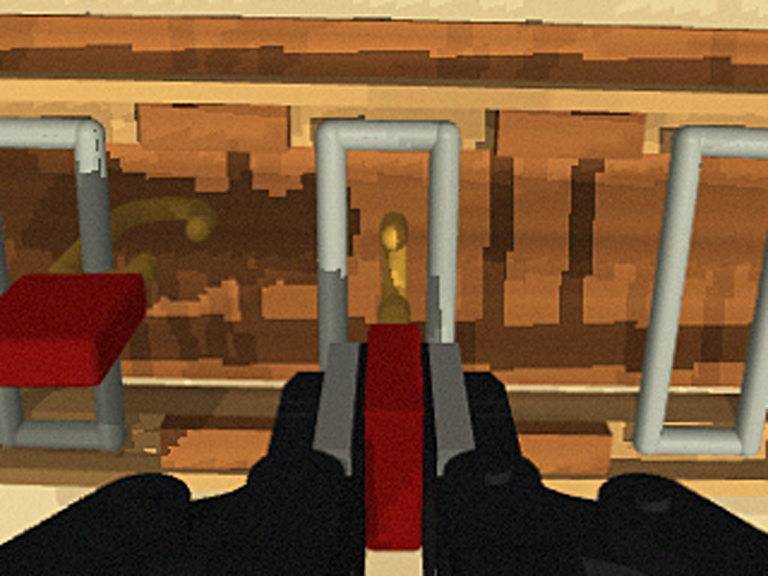

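```bash
python3 -m inch '[1,-0.0005,-0.001,-0.01,1, 1,0,0,-0.012,0, 1,0,0,-0.012,0, 1,0,0,-0.012,0, 1,0,0,-0.012,0, 1,0,0,-0.012,0, 1,0,0,-0.012,0, 1,0,0,0,0]'
python3 - <<'E'
from h import *
to(554,-126,200,-80.3); snap("wrist","w14",(100,100,500,400),2)
E
```

```text
time_s: 15.72
position: [547.9, 75.4, 358.9]
tcp_rot: [-3.137, -0.005, -1.627]
ft_force: [0.7, -0.0, -0.6]
finger_gap: 8.4
grasp [548.5  74.6 203.9] yaw -93.19 gap 8.4 t 15.7 F [ 0.7 -0.  -0.6]
delta tool mm [200.  -16.6   4.9] turn -12.9
```

View pics/w14.png

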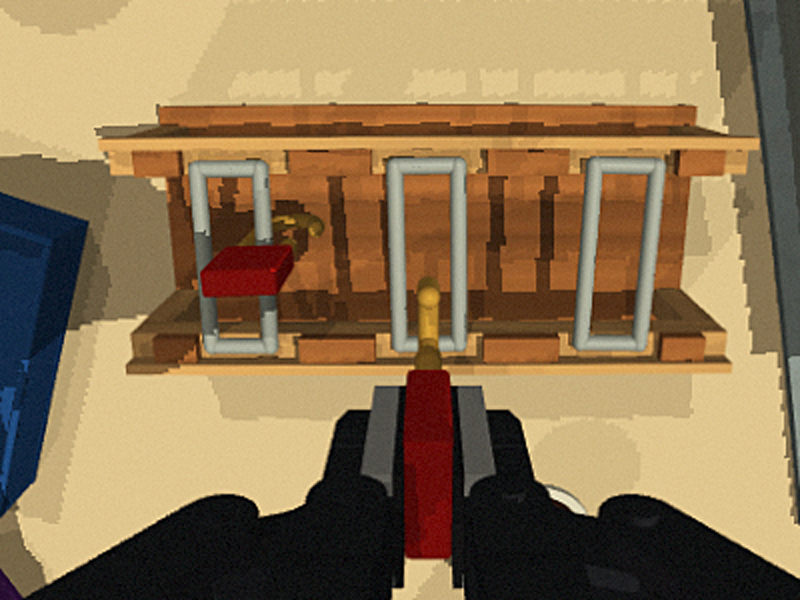

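Run:
```python
from h import *
c=load("w9")
for p in [(255,112),(258,190)]:
    X=atz(c,*p,14); d=X[:2]-[572.6,-156.5]; print(X.round(1), d@[.986,.168], d@[-.168,.986])
def S(x,y): return (572.6+.986*x-.168*y, -156.5+.168*x+.986*y)
print(S(-20,-20),S(15,-20))
```

```text
[ 620.2 -121.7   14. ] 52.75428877736545 26.331421804553877
[ 551.6 -133.8   14. ] -16.864586447723806 25.87159768519807
(556.24, -179.58) (590.75, -173.7)
```

```bash
python3 - <<'E'
from h import *
to(604,-161,200,-80.3)
E
python3 -m inch '[1,0.035,-0.006,0,-2, 1,0.035,-0.006,0,-2, 1,0.035,-0.006,0,-2, 1,0.035,-0.006,0,-2, 1,0.035,-0.006,0,-2, 1,0.035,-0.006,0,-2, 1,0,0,0,0, 1,0,0,0,0]'
python3 - <<'E'
from h import *
to(604,-161,100,-80.3)
E
```

```text
grasp [548.2  74.5 202.9] yaw -93.19 gap 8.4 t 15.8 F [ 0.1  0.3 -0.1]
delta tool mm [232.  -68.9   4.3] turn -12.9
time_s: 16.43
position: [592.4, -138.1, 354.1]
tcp_rot: [3.14, -0.002, -1.4]
ft_force: [0.6, 0.2, -0.9]
finger_gap: 8.6
grasp [ 592.2 -138.5  199.1] yaw -80.23 gap 8.6 t 16.4 F [ 0.6  0.2 -0.9]
delta tool mm [24.  -8.  99.1] turn 0.1
```

```bash
python3 -m inch '[1,0.024,-0.008,0,0, 1,0,0,0.03,0, 1,0,0,0.03,0, 1,0,0,0.02,0, 1,0,0,0,0, 1,0,0,0,0]'
python3 - <<'E'
from h import *
to(604,-161,98,-80.3)
E
```

```text
time_s: 16.93
position: [604.4, -159.1, 270.0]
tcp_rot: [3.14, -0.001, -1.402]
ft_force: [0.3, -0.9, -0.3]
finger_gap: 8.3
grasp [ 604.1 -159.3  115. ] yaw -80.34 gap 8.3 t 16.9 F [ 0.3 -0.9 -0.3]
delta tool mm [ 1.6  0.4 17. ] turn -0.0
```

```bash
python3 -m inch '[1,0.001,0,0.014,0, 1,0,0,0.002,0, 1,0,0,0,0, 1,0,0,0,0, 0.8,0,0,0,0, 0.75,0,0,0,0, 0.75,0,0,0,0, 0.75,0,0,-0.02,0, 0.7,0,0,-0.03,0, 0.7,0,0,-0.035,0, 0.4,0,0,-0.035,0, 0,0,0,-0.03,0, 0,0,0,0,0]'
python3 - <<'E'
from h import *
to(604,-161,98,-80.3); snap("wrist","w15")
E
```

```text
time_s: 18.02
position: [605.0, -156.4, 418.5]
tcp_rot: [-3.137, -0.002, -1.399]
ft_force: [0.9, 0.6, 0.8]
finger_gap: 61.0
grasp [ 605.7 -156.7  263.5] yaw -80.16 gap 61.0 t 18.0 F [0.9 0.6 0.8]
delta tool mm [  3.6   3.1 165.5] turn 0.1
```

View pics/w15.png

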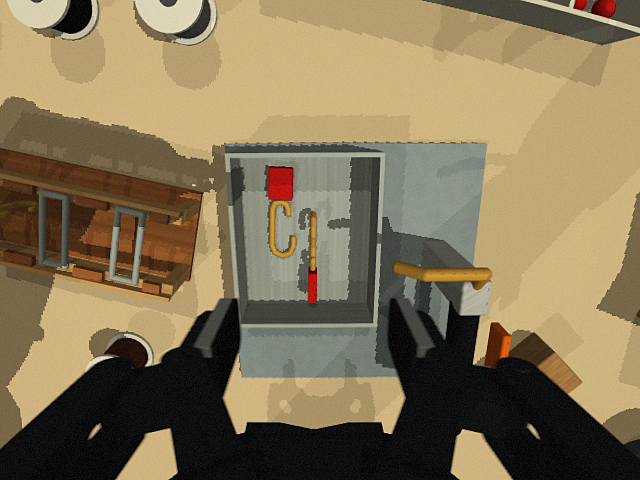

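```bash
python3 -m inch '[0,-0.035,0,0,-7, 0,-0.035,0,0,-7, 0,-0.035,0,0,-7, 0,-0.03,0,0,-7, 0,0,0,0,-7, 0,0,0,0,-7, 0,0,-0.035,0,-7, 0,0,-0.035,0,-7, 0,0,-0.035,0,-7, 0,0,-0.035,0,-7, 0,0,-0.035,0,-7, 0,0,0,0,0]'
python3 - <<'E'
from h import *
to(556,95,155,-3)
E
```

```text
time_s: 19.07
position: [623.5, 134.8, 407.1]
tcp_rot: [3.136, 0.005, -0.023]
ft_force: [-1.1, 1.4, -0.4]
finger_gap: 85.4
grasp [622.7 133.9 252.1] yaw -1.34 gap 85.4 t 19.1 F [-1.1  1.4 -0.4]
delta tool mm [-65.2  39.9  97.7] turn 1.7
```

```bash
python3 -m inch '[0,-0.022,0.013,0.03,0.8, 0,-0.022,0.013,0.03,0.8, 0,-0.022,0.013,0.03,0, 0,0,0,0,0, 0,0,0,0,0]'
python3 - <<'E'
from h import *
to(557,131,94,-3);snap("wrist","w16",(200,100,440,300),3.3)
E
```

```text
time_s: 19.48
position: [549.3, 100.5, 309.2]
tcp_rot: [3.138, 0.014, -0.044]
ft_force: [1.5, 0.5, 1.3]
finger_gap: 85.2
grasp [547.  100.1 154.2] yaw -2.53 gap 85.2 t 19.5 F [1.5 0.5 1.3]
delta tool mm [  9.5 -31.6  59.9] turn 0.5
```

View pics/w16.png

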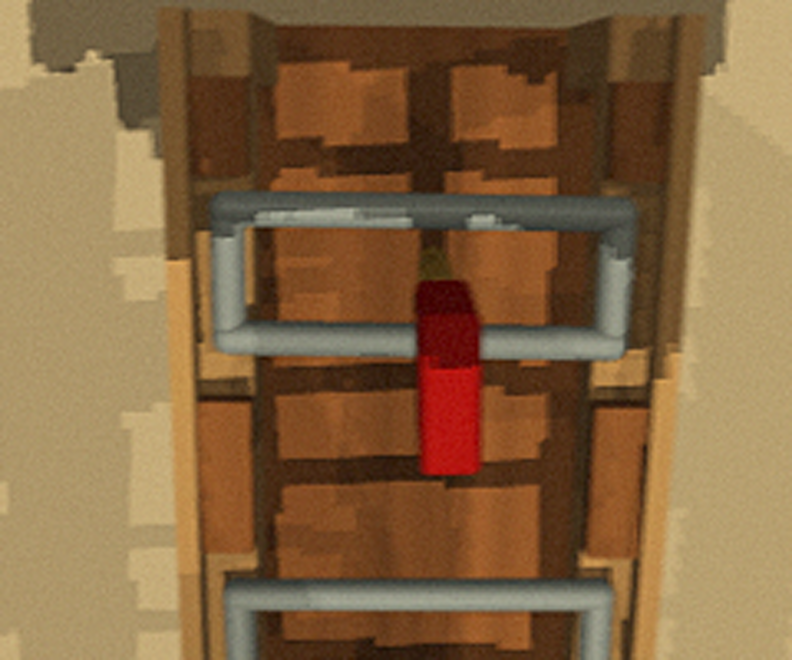

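```bash
python3 - <<'E'
from h import *
c=load("w16")
f=lambda p,z: atz(c,p[0]/3.3+200,p[1]/3.3+100,z).round(1)
print(f((449,394),105),f((418,315),105),f((480,472),105))
P=np.array([f(p,66) for p in [(211,195),(635,202),(624,358),(215,350)]]);print(P,P.mean(0).round(1))
to(557.5,131,94,-3)
E
python3 -m inch '[0,0.01,-0.015,0,0, 0,0,-0.016,0.01,0.5, 0,0,0,0.025,0, 0,0,0,0.01,0, 0,0,0,0,0]'
python3 - <<'E'
from h import *
to(557.5,131,94,-3)
E
```

```text
[556.7 131.7 105. ] [552.7 143.2 105. ] [560.8 119.9 105. ]
[[519.4 157.7  66. ]
 [590.  153.6  66. ]
 [588.4 127.1  66. ]
 [518.  131.4  66. ]] [554.  142.4  66. ]
grasp [546.2  99.4 153.7] yaw -2.55 gap 85.1 t 19.5 F [-1.6 -1.  -0.6]
delta tool mm [ 10.9 -32.3  59.4] turn 0.4
time_s: 19.95
position: [564.6, 131.9, 265.5]
tcp_rot: [3.139, 0.009, -0.059]
ft_force: [-0.2, 0.2, 0.7]
finger_gap: 85.3
grasp [563.3 131.6 110.5] yaw -3.35 gap 85.3 t 19.9 F [-0.2  0.2  0.7]
delta tool mm [-5.6  0.9 16.5] turn -0.4
```

```bash
python3 -m inch '[0,-0.006,0,0.006,0, 0,0,0,0.01,0, 0,0,0,0,0, 0,0,0,0,0]'
python3 - <<'E'
from h import *
to(557,131,94,-3)
E
```

```text
time_s: 20.28
position: [559.5, 131.9, 250.3]
tcp_rot: [3.14, 0.006, -0.06]
ft_force: [-0.8, 0.0, 0.2]
finger_gap: 85.3
grasp [558.5 131.7  95.3] yaw -3.45 gap 85.3 t 20.3 F [-0.8  0.   0.2]
delta tool mm [-1.5  0.7  1.4] turn -0.4
```

```bash
python3 -m inch '[0,-0.0015,0,0.001,0, 0,0,0,0,0, 1,0,0,0,0, 1,0,0,0,0, 1,0,0,0,0, 1,0,0,0,0, 1,0,0,0,0, 1,0,0,0,0, 1,0,0,0,0, 1,0,0,0,0, 1,0,0,0,0, 1,0,0,0,0]' 40
python3 - <<'E'
from h import *
to(557,131,94,-3)
E
python3 -m inch '[1,0,0,-0.01,0, 1,0,0,-0.008,0, 1,0,0,0,0, 1,0,0,0,0]'
python3 - <<'E'
from h import *
to(551,131,113,-3); snap("wrist","w17",(150,150,470,390),2.4)
E
```

```text
time_s: 21.28
position: [558.6, 131.3, 251.6]
tcp_rot: [3.14, 0.002, -0.062]
ft_force: [-0.7, -0.1, 0.9]
finger_gap: 8.3
grasp [558.2 131.1  96.6] yaw -3.53 gap 8.3 t 21.3 F [-0.7 -0.1  0.9]
delta tool mm [-1.2  0.2  2.6] turn -0.5
time_s: 21.62
position: [558.6, 131.4, 271.5]
tcp_rot: [3.14, 0.003, -0.061]
ft_force: [0.8, -0.0, 0.5]
finger_gap: 8.0
grasp [558.1 131.2 116.5] yaw -3.52 gap 8.0 t 21.6 F [ 0.8 -0.   0.5]
delta tool mm [-7.1  0.6  3.5] turn -0.5
```

View pics/w17.png

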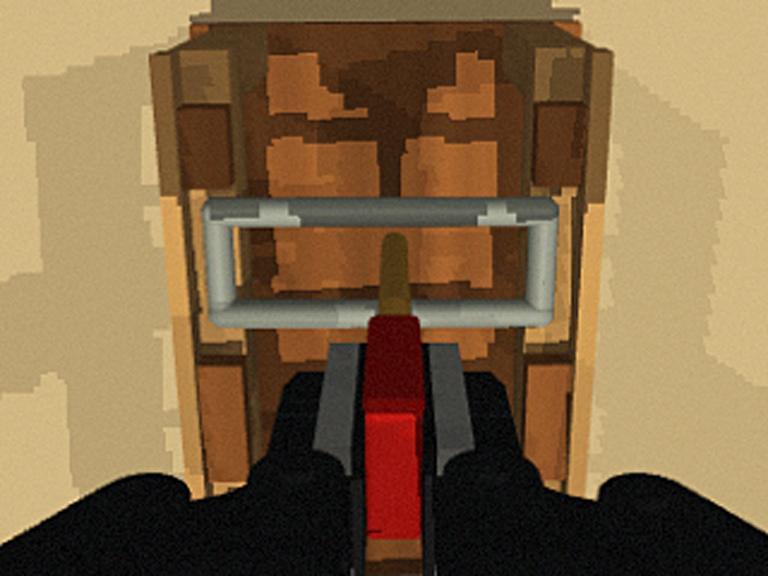

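```bash
python3 -m inch '[1,-0.001,0,0.001,7, 1,-0.001,0,0,7, 1,-0.001,0,0,7, 1,-0.001,0,0,7, 1,-0.001,0,0,7, 1,-0.001,0,0,7, 1,0,0,0,0]'
python3 - <<'E'
from h import *
to(550,140,114,-93)
E
python3 -m inch '[1,-0.001,0,0,7, 1,-0.001,0,0,7, 1,-0.001,0,0,7, 1,-0.001,0,0,7, 1,-0.001,0,0,7, 1,-0.001,0,0,7, 1,0,0,0,3, 1,0,0,0,0]'
python3 - <<'E'
from h import *
to(557,142,114,-93); snap("wrist","w18",(150,150,470,390),2.4)
E
```

```text
time_s: 22.25
position: [552.8, 133.0, 270.2]
tcp_rot: [3.139, 0.002, -0.816]
ft_force: [-0.1, 0.3, -0.6]
finger_gap: 8.6
grasp [552.4 132.9 115.2] yaw -46.75 gap 8.6 t 22.2 F [-0.1  0.3 -0.6]
delta tool mm [-6.8 -3.1  1.3] turn 46.3
time_s: 22.92
position: [550.0, 138.8, 269.3]
tcp_rot: [3.138, -0.001, -1.603]
ft_force: [1.0, 0.1, -1.5]
finger_gap: 8.1
grasp [549.4 138.7 114.3] yaw -91.83 gap 8.1 t 22.9 F [ 1.   0.1 -1.5]
delta tool mm [-3.6 -7.5  0.3] turn 1.2
```

View pics/w18.png

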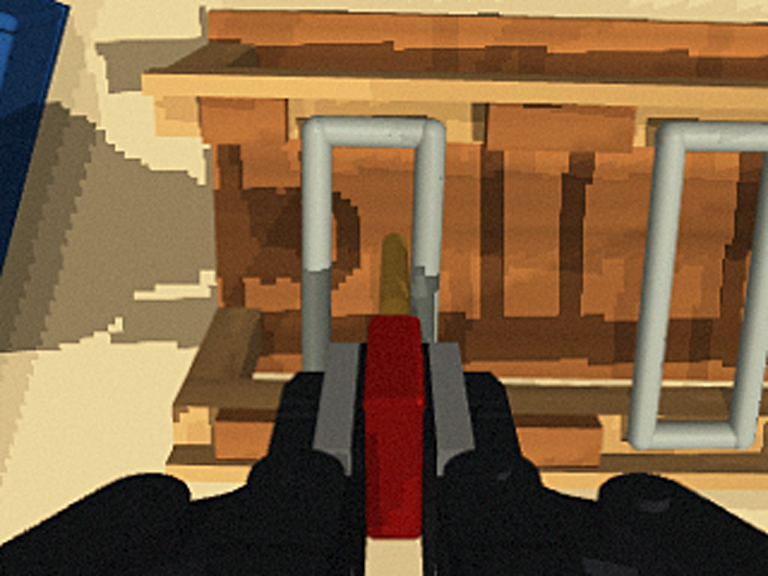

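```bash
python3 -m inch '[1,-0.0035,0,0,1, 1,0,-0.004,0,0, 1,0,-0.003,0,0, 1,0,0,0,0, 1,0,0,0,0]'
python3 - <<'E'
from h import *
to(557,142,114,-93); snap("wrist","w19",(150,150,470,390),2.4)
E
```

```text
time_s: 23.38
position: [558.0, 142.2, 269.0]
tcp_rot: [3.137, -0.001, -1.607]
ft_force: [-0.6, -0.2, -0.9]
finger_gap: 8.4
grasp [557.3 142.  114. ] yaw -92.07 gap 8.4 t 23.4 F [-0.6 -0.2 -0.9]
delta tool mm [ 0.   0.3 -0. ] turn 0.9
```

View pics/w19.png

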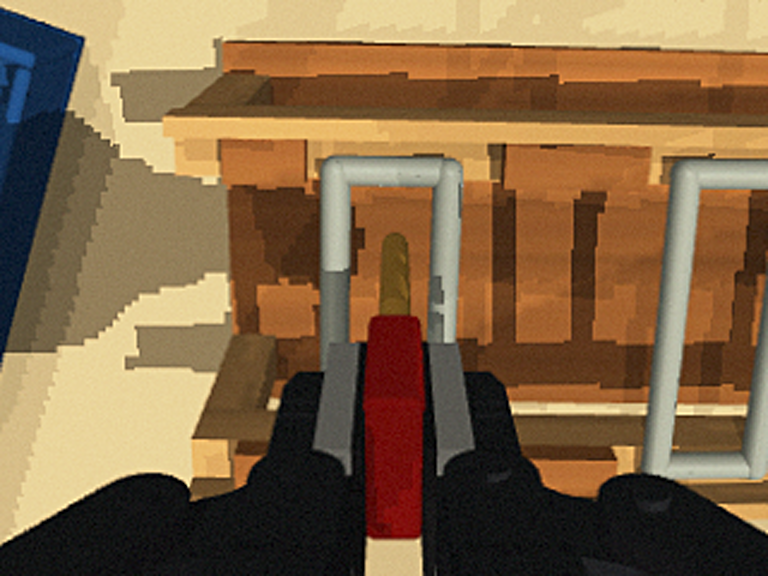

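```bash
python3 -m inch '[1,0,0,-0.01,0, 1,0,0,-0.012,0, 1,0,0,-0.012,0, 1,0,0,-0.012,0, 1,0,0,-0.012,0, 1,0,0,-0.012,0, 1,0,0,-0.012,0, 1,0,0,0,0]'
python3 - <<'E'
from h import *
to(554,-126,200,-80.3); snap("wrist","w20",(100,100,500,400),2)
E
```

```text
time_s: 24.1
position: [557.7, 141.2, 358.7]
tcp_rot: [3.136, -0.002, -1.606]
ft_force: [0.6, 0.5, -0.1]
finger_gap: 8.5
grasp [556.9 140.9 203.8] yaw -92.01 gap 8.5 t 24.1 F [ 0.6  0.5 -0.1]
delta tool mm [266.8  -6.5   4.2] turn -11.7
```

View pics/w20.png

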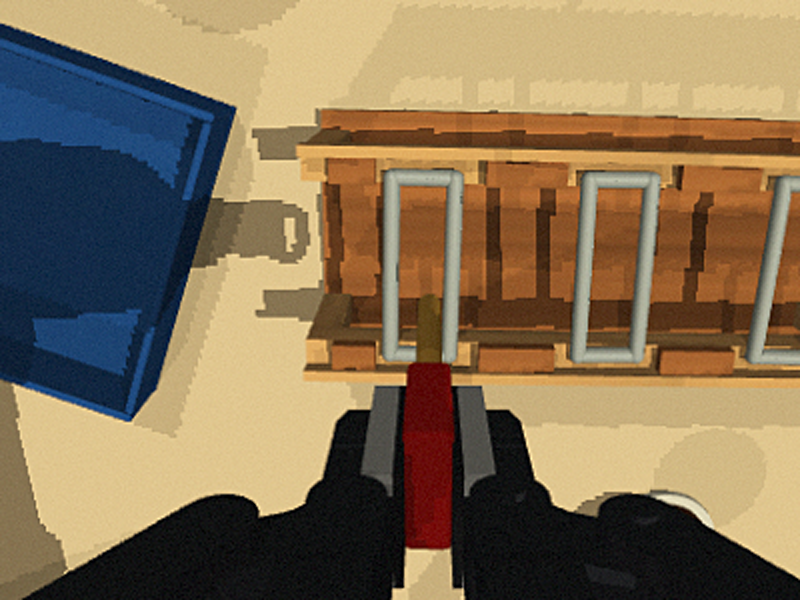

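Run:
```python
from h import *
c=load("w15")
for p,z in [((313,212),16),((312,270),25),((312,300),25)]:
    X=atz(c,*p,z); d=X[:2]-[572.6,-156.5]; print(X.round(1), d@[.986,.168], d@[-.168,.986])
def S(x,y): return (572.6+.986*x-.168*y, -156.5+.168*x+.986*y)
print(S(-25,-30))
to(*S(-25,-30),200,-80.3)
```

```text
[ 597. -158.   16.] 23.772520198788182 -5.613459515486921
[ 539.1 -167.    25. ] -34.753889364647854 -4.720084221675714
[ 506.  -172.7   25. ] -68.42730366203774 -4.767585945895665
(552.99, -190.27999999999997)
grasp [556.5 140.8 202.7] yaw -92.01 gap 7.9 t 24.1 F [ 0.5  0.5 -0.7]
delta tool mm [331.   -8.1   3.3] turn -11.7
```

```bash
python3 -m inch '[1,0.035,0,0,-1, 1,0.035,0,0,-1, 1,0.035,0,0,-1, 1,0.035,0,0,-2, 1,0.035,0,0,-2, 1,0.035,0,0,-2, 1,0.035,0,0,-2, 1,0.035,0,0,-1, 1,0,0,0,0, 1,0,0,0,0]'
python3 - <<'E'
from h import *
to(547.7,-189,116,-80.3)
E
```

```text
time_s: 24.98
position: [570.4, -147.2, 351.1]
tcp_rot: [3.128, 0.003, -1.377]
ft_force: [0.4, 0.6, -0.4]
finger_gap: 8.3
grasp [ 568.2 -147.1  196.1] yaw -78.88 gap 8.3 t 25.0 F [ 0.4  0.6 -0.4]
delta tool mm [37.5 27.  80.4] turn 1.4
```

```bash
python3 -m inch '[1,0.02,0.014,0,1, 1,0.017,0.013,0,0, 1,0,0,0,0, 1,0,0,0,0]'
python3 - <<'E'
from h import *
to(547.7,-189,116,-80.3)
E
python3 -m inch '[1,0,0,0.03,0, 1,0,0,0.03,0, 1,0,0,0.01,0, 1,0,0,0,0, 1,0,0,0,0]'
python3 - <<'E'
from h import *
to(547.7,-189,98,-80.3); snap("scene","s2",(140,150,320,310),4)
E
```

```text
time_s: 25.32
position: [549.6, -188.1, 348.6]
tcp_rot: [3.124, 0.006, -1.394]
ft_force: [-0.7, 0.5, -0.6]
finger_gap: 8.2
grasp [ 546.8 -187.7  193.7] yaw -79.88 gap 8.2 t 25.3 F [-0.7  0.5 -0.6]
delta tool mm [ 1.9 -2.  77.6] turn 0.4
time_s: 25.73
position: [550.0, -181.5, 276.8]
tcp_rot: [3.128, 0.008, -1.388]
ft_force: [0.6, -0.7, -0.3]
finger_gap: 8.1
grasp [ 547.7 -180.8  121.8] yaw -79.52 gap 8.1 t 25.7 F [ 0.6 -0.7 -0.3]
delta tool mm [ 8.3  1.1 23.8] turn 0.8
```

View pics/s2.png

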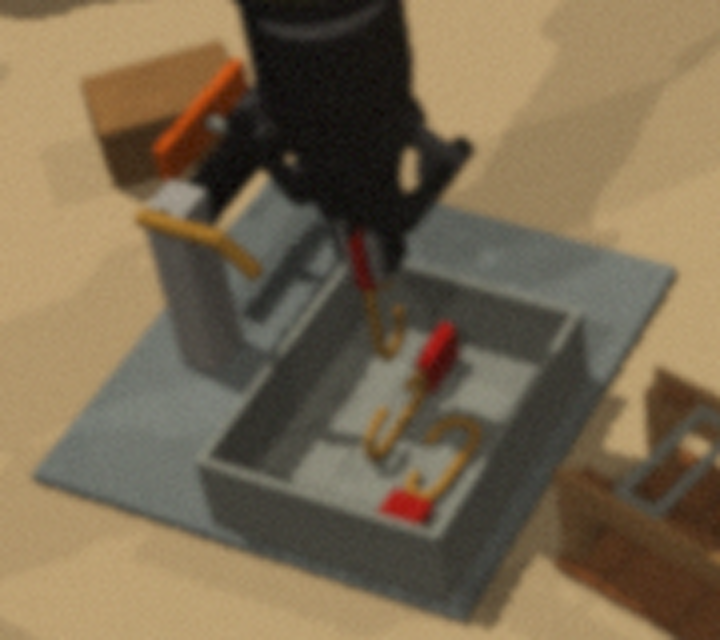

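```bash
python3 -m inch '[1,0.004,0,0.012,0, 1,0,0,0.01,0, 1,0,0,0,0, 1,0,0,0,0]'
python3 - <<'E'
from h import *
to(547.7,-189,98,-80.3)
E
python3 -m inch '[0.8,0,0,0,0, 0.75,0,0,0,0, 0.75,0,0,0,0, 0.75,0,0,-0.02,0, 0.7,0,0,-0.03,0, 0.7,0,0,-0.035,0, 0.4,0,0,-0.035,0, 0,0,0,-0.03,0, 0,0,0,0,0, 0,0,0,0,0]'
python3 - <<'E'
from h import *
to(547.7,-189,98,-80.3); snap("wrist","w21")
E
```

```text
time_s: 26.12
position: [552.1, -184.4, 255.6]
tcp_rot: [3.133, 0.006, -1.385]
ft_force: [-1.0, -0.4, 0.1]
finger_gap: 8.3
grasp [ 550.6 -183.8  100.6] yaw -79.38 gap 8.3 t 26.1 F [-1.  -0.4  0.1]
delta tool mm [4.6 3.8 2.6] turn 0.9
time_s: 26.95
position: [553.1, -185.5, 414.4]
tcp_rot: [3.134, 0.005, -1.387]
ft_force: [0.1, 0.4, -0.8]
finger_gap: 72.9
grasp [ 551.7 -184.9  259.4] yaw -79.46 gap 72.9 t 26.9 F [ 0.1  0.4 -0.8]
delta tool mm [  4.1   3.4 161.4] turn 0.8
```

View pics/w21.png

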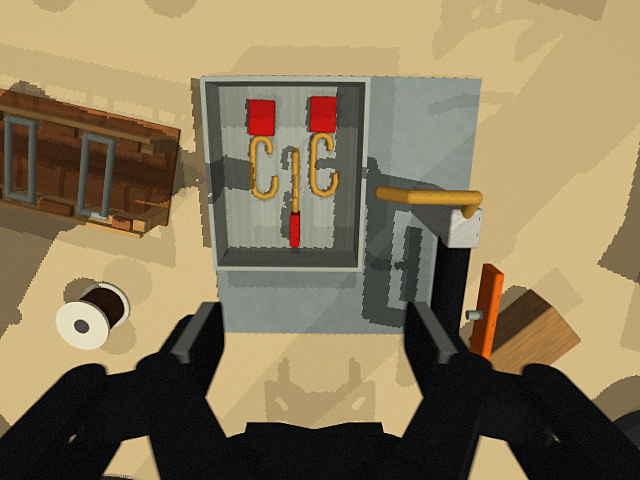

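```bash
python3 - <<'E'
from h import *
to(548.5,4.3,130,-93)
E
python3 -m inch '[0.47,-0.035,0,0.01,2.5, 0.47,-0.035,0,0.02,2.5, 0.47,-0.035,0,0.025,2.5, 0.47,-0.035,0,0.025,2.5, 0.47,-0.035,0,0.02,2.5, 0.47,-0.012,0,0.01,0, 0.47,0,0,0,0, 0.47,0,0,0,0]'
python3 - <<'E'
from h import *
to(548.5,4.3,130,-93); snap("wrist","w22")
E
```

```text
grasp [ 552.1 -185.1  259.7] yaw -79.46 gap 79.5 t 27.0 F [0.2 0.  0.6]
delta tool mm [-186.3  -32.1  130.3] turn 13.5
time_s: 27.67
position: [533.6, 2.9, 296.2]
tcp_rot: [3.129, -0.001, -1.622]
ft_force: [-0.2, -0.8, 0.7]
finger_gap: 45.4
grasp [531.6   2.8 141.2] yaw -92.94 gap 45.4 t 27.7 F [-0.2 -0.8  0.7]
delta tool mm [ -2.4 -16.9  11. ] turn 0.1
```

View pics/w22.png

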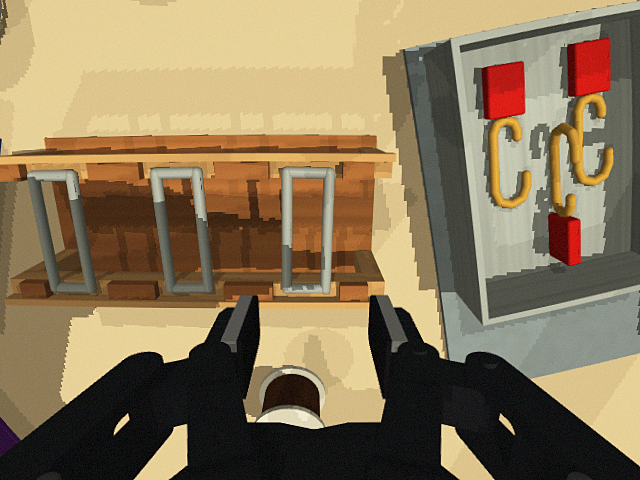

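```bash
python3 - <<'E'
from h import *
c=load("w22")
P=np.array([atz(c,*p,66) for p in [(283,168),(334,168),(331,293),(280,293)]]);print(P.round(1),P.mean(0).round(1))
to(548.5,4.3,70,-93)
E
python3 -m inch '[0.47,-0.002,-0.017,0,0, 0.47,0,0,0.02,0, 0.47,0,0,0.02,0, 0.47,0,0,0,0, 0.47,0,0,0,0]'
python3 - <<'E'
from h import *
to(548.5,4.3,69,-93)
E
```

```text
[[583.6  15.5  66. ]
 [582.2 -10.8  66. ]
 [511.4  -6.6  66. ]
 [512.9  22.6  66. ]] [547.5   5.2  66. ]
grasp [531.6   2.4 141.4] yaw -92.97 gap 45.5 t 27.7 F [-0.3  0.4  0.3]
delta tool mm [ -2.8 -17.6  71.2] turn 0.0
time_s: 28.13
position: [552.8, -5.9, 259.3]
tcp_rot: [3.136, -0.005, -1.633]
ft_force: [0.7, -0.4, 0.2]
finger_gap: 45.0
grasp [551.9  -6.6 104.3] yaw -93.54 gap 45.0 t 28.1 F [ 0.7 -0.4  0.2]
delta tool mm [-10.9   3.9  35.3] turn -0.5
```

```bash
python3 -m inch '[0.47,-0.011,0.004,0.006,0, 0.47,0,0,0.006,0, 0.47,0,0,0,0, 0.47,0,0,0,0]'
python3 - <<'E'
from h import *
to(548.5,4.3,69,-93)
E
```

```text
time_s: 28.47
position: [549.8, 3.5, 249.8]
tcp_rot: [3.141, -0.005, -1.637]
ft_force: [-0.5, 0.0, 1.0]
finger_gap: 45.1
grasp [549.6   2.6  94.8] yaw -93.79 gap 45.1 t 28.5 F [-0.5  0.   1. ]
delta tool mm [-1.7  1.2 25.8] turn -0.8
```

```bash
python3 -m inch '[0.47,-0.002,0.001,0.008,-1, 0.47,0,0,0.008,0, 0.47,0,0,0.007,0, 0.47,0,0,0,0, 0.47,0,0,0,0]'
python3 - <<'E'
from h import *
to(548.5,4.3,69,-93)
E
```

```text
time_s: 28.88
position: [548.9, 5.9, 225.3]
tcp_rot: [-3.141, -0.005, -1.616]
ft_force: [0.0, -0.5, 0.8]
finger_gap: 45.3
grasp [549.    5.1  70.3] yaw -92.62 gap 45.3 t 28.9 F [ 0.  -0.5  0.8]
delta tool mm [0.8 0.5 1.3] turn 0.4
```

Close on link1 and lift.

```bash
python3 -m inch '[1,0,0,0,0, 1,0,0,0,0, 1,0,0,0,0, 1,0,0,0,0, 1,0,0,0,0, 1,0,0,0,0, 1,0,0,0,0, 1,0,0,-0.01,0, 1,0,0,-0.015,0, 1,0,0,-0.02,0, 1,0,0,-0.025,0, 1,0,0,0,0, 1,0,0,0,0]' 40
python3 - <<'E'
from h import *
to(548.5,4.3,69,-93); snap("wrist","w23"); snap("top","t23",(140,170,370,290),3.4)
E
```

```text
time_s: 29.97
position: [548.7, 6.0, 300.9]
tcp_rot: [3.141, -0.006, -1.617]
ft_force: [-0.4, 0.2, -0.3]
finger_gap: 25.9
grasp [548.5   5.2 145.9] yaw -92.65 gap 25.9 t 30.0 F [-0.4  0.2 -0.3]
delta tool mm [ 0.4 -0.1 76.9] turn 0.4
```

View pics/w23.png

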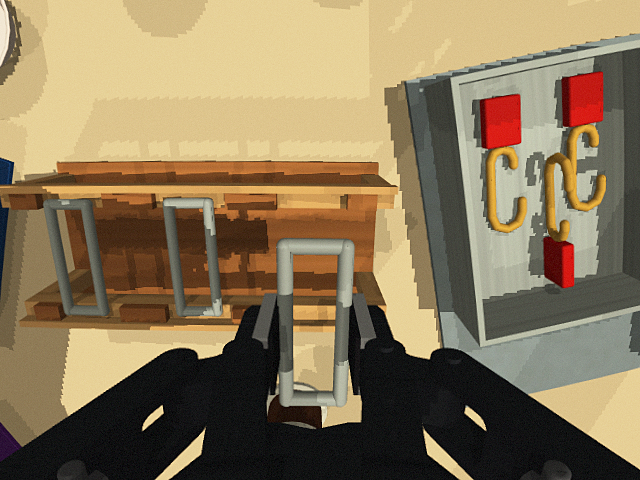

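View pics/t23.png

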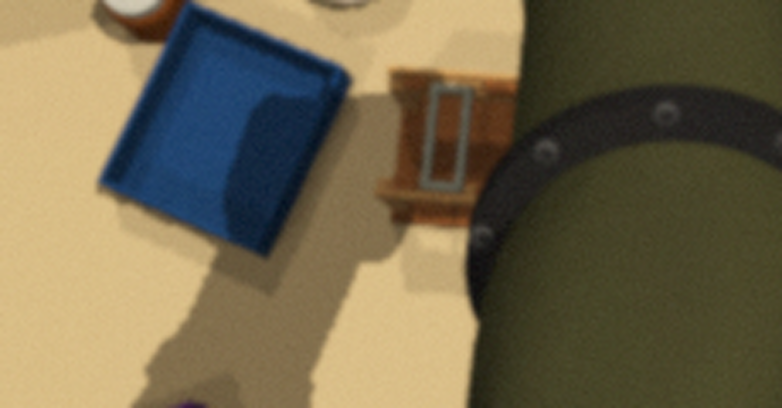

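Run:
```python
from h import *
c=load("t23")
P=np.array([atz(c,p[0]/3.4+140,p[1]/3.4+170,35) for p in [(187,5),(350,75),(268,257),(100,187)]]);print(P.round(1),P.mean(0).round(1),[np.linalg.norm(P[i]-P[i-1]).round(1) for i in range(4)])
d=P[0]+P[1]-P[2]-P[3];print(np.degrees(np.arctan2(d[1],d[0])))
to(530,310,150,-93)
```

```text
[[651.7 328.4  35. ]
 [604.5 213.3  35. ]
 [477.6 261.6  35. ]
 [522.8 378.3  35. ]] [564.2 295.4  35. ] [np.float64(138.2), np.float64(124.3), np.float64(135.7), np.float64(125.1)]
-21.012032213857346
grasp [548.6   5.2 145.2] yaw -92.65 gap 26.1 t 30.1 F [ 0.  -0.3 -0.7]
delta tool mm [-303.6   32.6   -6.5] turn 0.4
```

```bash
python3 -m inch '[1,-0.035,-0.002,0,1, 1,-0.035,-0.002,0,1, 1,-0.035,-0.002,0,1, 1,-0.035,-0.002,0,1, 1,-0.035,-0.002,0,1, 1,-0.035,-0.001,0,1, 1,-0.03,0,0,1, 1,0,0,0,0, 1,0,0,0,0]'
python3 - <<'E'
from h import *
to(564,292,146,-100); print(sense()["qpos"].round(2)); snap("wrist","w24")
E
```

```text
time_s: 30.82
position: [583.7, 250.6, 288.8]
tcp_rot: [3.13, -0.014, -1.753]
ft_force: [-0.6, -0.6, -0.5]
finger_gap: 26.3
grasp [581.5 248.8 133.8] yaw -100.46 gap 26.3 t 30.8 F [-0.6 -0.6 -0.5]
delta tool mm [-39.1  25.2 -12.5] turn -0.5
[-0.48  0.63  0.05  1.62 -0.03  0.92 -2.17]
```

View pics/w24.png

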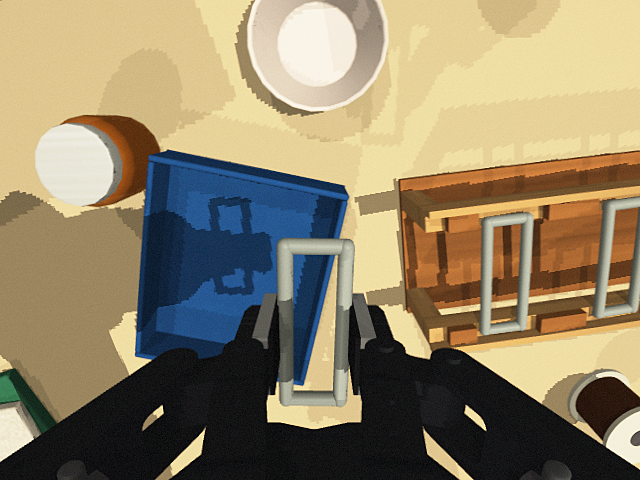

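Run:
```python
from h import *
c=load("w24")
P=np.array([atz(c,*p,35) for p in [(152,156),(348,194),(302,384),(137,356)]]);print(P.round(1),P.mean(0).round(1),[np.linalg.norm(P[i]-P[i-1]).round(1) for i in range(4)])
to(562,296,70,-100)
```

```text
[[653.3 328.5  35. ]
 [610.2 220.9  35. ]
 [482.9 273.4  35. ]
 [526.1 380.9  35. ]] [568.1 300.9  35. ] [np.float64(137.5), np.float64(115.8), np.float64(137.7), np.float64(115.9)]
grasp [581.  249.6 133.6] yaw -100.41 gap 26.2 t 30.9 F [-0.   2.  -0.7]
delta tool mm [-43.   26.3  63.4] turn -0.4
```

```bash
python3 -m inch '[1,-0.022,0.011,0,1, 1,-0.023,0.011,0,1, 1,0,0,0.015,1, 1,0,0,0.015,1, 1,0,0,0.015,0, 1,0,0,0,0, 1,0,0,0,0]'
python3 - <<'E'
from h import *
to(566,298,36,-105)
E
```

```text
time_s: 31.45
position: [570.0, 290.8, 239.6]
tcp_rot: [3.128, -0.021, -1.836]
ft_force: [0.1, 0.0, 0.4]
finger_gap: 26.1
grasp [567.1 288.2  84.6] yaw -105.17 gap 26.1 t 31.4 F [0.1 0.  0.4]
delta tool mm [-10.2   3.   48.5] turn -0.2
```

```bash
python3 -m inch '[1,-0.009,0.003,0.008,0, 1,0,0,0.012,0, 1,0,0,0.012,0, 1,0,0,0.008,0, 1,0,0,0,0, 1,0,0,0,0]'
python3 - <<'E'
from h import *
to(566,298,36,-105)
E
```

```text
time_s: 31.95
position: [569.9, 297.8, 197.1]
tcp_rot: [3.13, -0.021, -1.839]
ft_force: [0.1, 0.1, -0.5]
finger_gap: 26.1
grasp [567.3 295.2  42.2] yaw -105.37 gap 26.1 t 31.9 F [ 0.1  0.1 -0.5]
delta tool mm [-2.5  1.9  6.1] turn -0.4
```

Release (a little opening) and rise.

```bash
python3 -m inch '[1,0,0,0.006,0, 1,0,0,0,0, 0.58,0,0,0,0, 0.55,0,0,0,0, 0.55,0,0,0,0, 0.55,0,0,0,0, 0.55,0,0,-0.015,0, 0.55,0,0,-0.025,0, 0.55,0,0,-0.03,0, 0.5,0,0,-0.03,0, 0.5,0,0,0,0]'
python3 - <<'E'
from h import *
to(551.5,73,130,-93); snap("wrist","w25")
E
```

```text
time_s: 32.87
position: [571.6, 299.2, 294.5]
tcp_rot: [3.129, -0.022, -1.839]
ft_force: [1.3, 0.1, 1.2]
finger_gap: 42.6
grasp [568.7 296.4 139.6] yaw -105.38 gap 42.6 t 32.9 F [1.3 0.1 1.2]
delta tool mm [219.7 -42.8  13.9] turn -12.4
```

View pics/w25.png

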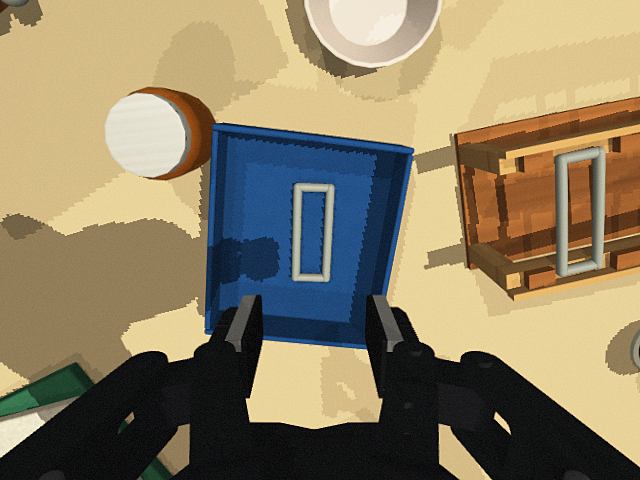

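```bash
python3 - <<'E'
from h import *
to(554.5,142,130,-93)
E
python3 -m inch '[0.47,0.03,-0.008,0.001,-2.5, 0.47,0.03,-0.008,0.001,-2.5, 0.47,0.03,-0.008,0.001,-2.5, 0.47,0.03,-0.002,0.001,-2.5, 0.47,0.03,0,0,-2.5, 0.47,0,0,0,0, 0.47,0,0,0,0]'
python3 - <<'E'
from h import *
to(554.5,142,90,-93); snap("wrist","w26")
E
```

```text
grasp [567.8 296.  137.3] yaw -105.37 gap 42.9 t 32.9 F [ 0.1  0.7 -0.6]
delta tool mm [151.8 -28.1  10.5] turn -12.4
time_s: 33.5
position: [567.6, 142.2, 287.6]
tcp_rot: [3.12, -0.018, -1.605]
ft_force: [0.5, 1.6, 0.0]
finger_gap: 45.5
grasp [564.2 139.5 132.7] yaw -91.94 gap 45.5 t 33.5 F [0.5 1.6 0. ]
delta tool mm [-2.9  8.8 42.8] turn 1.1
```

View pics/w26.png

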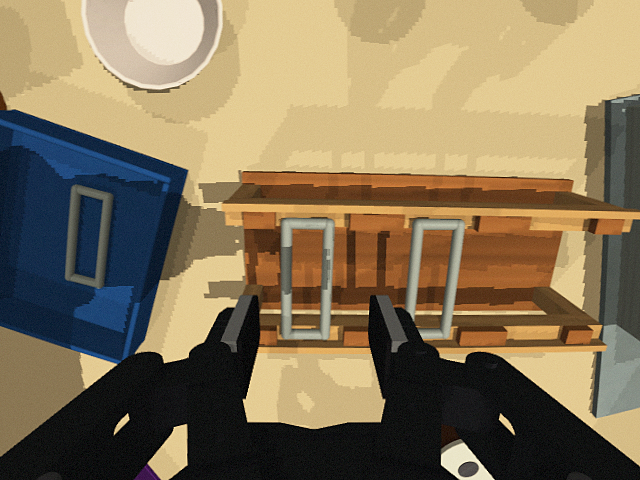

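```bash
python3 - <<'E'
from h import *
c=load("w26")
P=np.array([atz(c,*p,66) for p in [(281,219),(335,219),(331,339),(281,339)]]);print(P.round(1),P.mean(0).round(1))
E
python3 -m inch '[0.47,-0.003,0.008,0.012,1, 0.47,0,0,0.012,0, 0.47,0,0,0.01,0, 0.47,0,0,0,0, 0.47,0,0,0,0]'
python3 - <<'E'
from h import *
to(554.5,142,69,-93)
E
```

```text
[[590.5 153.9  66. ]
 [589.4 126.1  66. ]
 [518.2 129.6  66. ]
 [519.4 158.3  66. ]] [554.4 142.   66. ]
time_s: 33.97
position: [558.8, 148.5, 251.4]
tcp_rot: [3.12, -0.018, -1.621]
ft_force: [0.4, 0.4, 0.3]
finger_gap: 45.1
grasp [555.4 145.8  96.5] yaw -92.89 gap 45.1 t 34.0 F [0.4 0.4 0.3]
delta tool mm [ 3.4  0.2 27.6] turn 0.1
```

```bash
python3 -m inch '[0.47,0.003,0,0.008,0, 0.47,0,0,0.009,0, 0.47,0,0,0.008,0, 0.47,0,0,0,0, 0.47,0,0,0,0]'
python3 - <<'E'
from h import *
to(554.5,142,69,-93)
E
```

```text
time_s: 34.38
position: [558.5, 146.3, 224.3]
tcp_rot: [3.121, -0.017, -1.619]
ft_force: [-0.7, -0.4, 0.1]
finger_gap: 45.3
grasp [555.3 143.8  69.4] yaw -92.78 gap 45.3 t 34.4 F [-0.7 -0.4  0.1]
delta tool mm [1.9 0.7 0.4] turn 0.2
```

```bash
python3 -m inch '[1,0.001,0,0,0, 1,0,0,0,0, 1,0,0,0,0, 1,0,0,0,0, 1,0,0,0,0, 1,0,0,0,0, 1,0,0,0,0, 1,0,0,-0.01,0, 1,0,0,-0.015,0, 1,0,0,-0.02,0, 1,0,0,-0.025,0, 1,0,0,0,0, 1,0,0,0,0]' 40
python3 - <<'E'
from h import *
to(580,290,146,-105);  snap("top","t27",(140,170,370,290),3.4)
E
```

```text
time_s: 35.47
position: [560.0, 146.2, 300.6]
tcp_rot: [3.121, -0.017, -1.62]
ft_force: [-0.9, -0.8, -1.3]
finger_gap: 26.4
grasp [556.7 143.7 145.7] yaw -92.81 gap 26.4 t 35.5 F [-0.9 -0.8 -1.3]
delta tool mm [-147.3  -16.    -3.2] turn 12.2
```

View pics/t27.png

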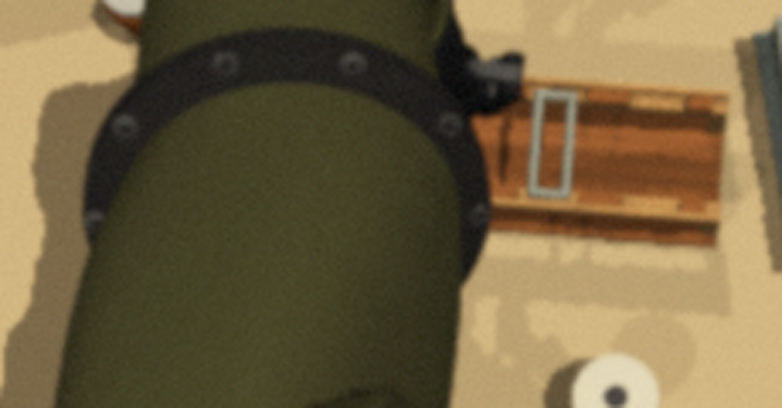

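```bash
python3 -m inch '[1,-0.035,-0.001,0,2.5, 1,-0.035,-0.001,0,2.5, 1,-0.035,-0.001,0,2.5, 1,-0.032,-0.002,0,2.5, 1,0,0,0,2, 1,0,0,0,0, 1,0,0,0,0]'
python3 - <<'E'
from h import *
to(563,286,70,-105); snap("wrist","w27")
E
```

```text
time_s: 36.1
position: [581.0, 284.8, 293.8]
tcp_rot: [3.122, -0.026, -1.843]
ft_force: [-0.2, 0.2, -0.8]
finger_gap: 25.7
grasp [577.  281.8 138.9] yaw -105.6 gap 25.7 t 36.1 F [-0.2  0.2 -0.8]
delta tool mm [-2.  13.3 69.2] turn -0.6
```

View pics/w27.png

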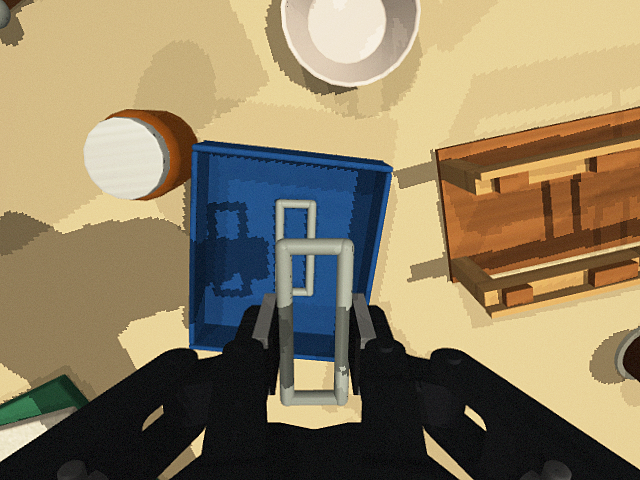

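```bash
python3 -m inch '[1,-0.001,0.012,0.01,0, 1,0,0,0.015,0, 1,0,0,0.015,0, 1,0,0,0.01,0, 1,0,0,0,0, 1,0,0,0,0]'
python3 - <<'E'
from h import *
to(563,286,46,-105)
E
```

```text
time_s: 36.65
position: [568.9, 279.9, 242.6]
tcp_rot: [3.123, -0.03, -1.847]
ft_force: [0.2, 0.2, -0.0]
finger_gap: 26.2
grasp [564.9 276.2  87.7] yaw -105.83 gap 26.2 t 36.6 F [ 0.2  0.2 -0. ]
delta tool mm [-10.1   3.8  41.4] turn -0.8
```

```bash
python3 -m inch '[1,-0.012,0.003,0.008,0, 1,0,0,0.01,0, 1,0,0,0.01,0, 1,0,0,0.006,0, 1,0,0,0,0, 1,0,0,0,0]'
python3 - <<'E'
from h import *
to(563,286,46,-105)
E
```

```text
time_s: 37.15
position: [569.5, 292.1, 206.3]
tcp_rot: [3.125, -0.028, -1.848]
ft_force: [-1.1, 0.5, -0.5]
finger_gap: 26.2
grasp [565.9 288.7  51.4] yaw -105.87 gap 26.2 t 37.1 F [-1.1  0.5 -0.5]
delta tool mm [3.2 1.9 5.5] turn -0.9
```

```bash
python3 -m inch '[1,0.002,0,0.006,0, 1,0,0,0,0, 0.58,0,0,0,0, 0.55,0,0,0,0, 0.55,0,0,0,0, 0.55,0,0,0,0, 0.55,0,0,-0.015,0, 0.55,0,0,-0.025,0, 0.55,0,0,-0.03,0, 0.5,0,0,-0.03,0, 0.5,0,0,0,0]'
python3 - <<'E'
from h import *
to(551.5,73,130,-93); snap("wrist","w28")
E
```

```text
time_s: 38.07
position: [571.3, 291.6, 303.7]
tcp_rot: [3.124, -0.03, -1.849]
ft_force: [1.3, -0.5, 0.1]
finger_gap: 43.1
grasp [567.4 287.9 148.7] yaw -105.92 gap 43.1 t 38.1 F [ 1.3 -0.5  0.1]
delta tool mm [210.4 -44.1  24.2] turn -12.9
```

View pics/w28.png

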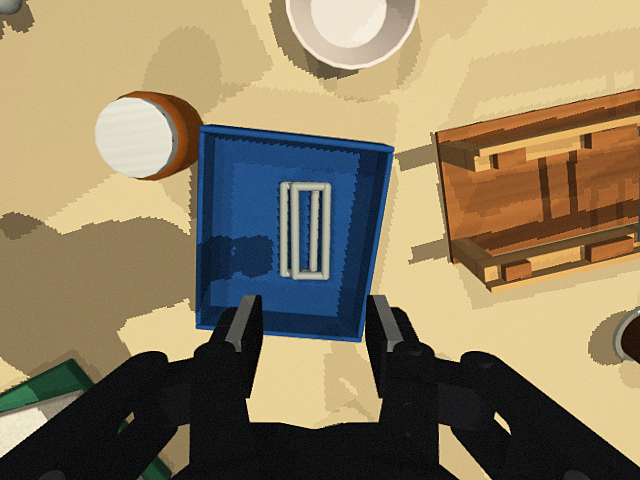

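Two links in the tin. Now link2.

```bash
python3 -m inch '[0.47,0.03,-0.005,0.003,-2.5, 0.47,0.03,-0.005,0.003,-2.5, 0.47,0.03,-0.005,0.003,-2.5, 0.47,0.03,-0.005,0.003,-2.5, 0.47,0.03,-0.005,0.003,-2.5, 0.47,0.03,0,0.003,0, 0.47,0.03,0,0,0, 0.47,0,0,0,0, 0.47,0,0,0,0]'
python3 - <<'E'
from h import *
to(551.5,73,90,-93); snap("wrist","w29")
E
```

```text
time_s: 38.87
position: [561.0, 72.9, 283.0]
tcp_rot: [3.112, -0.024, -1.613]
ft_force: [0.1, 0.9, -0.6]
finger_gap: 45.1
grasp [556.2  69.4 128.1] yaw -92.41 gap 45.1 t 38.9 F [ 0.1  0.9 -0.6]
delta tool mm [-4.3  3.7 38.2] turn 0.6
```

View pics/w29.png

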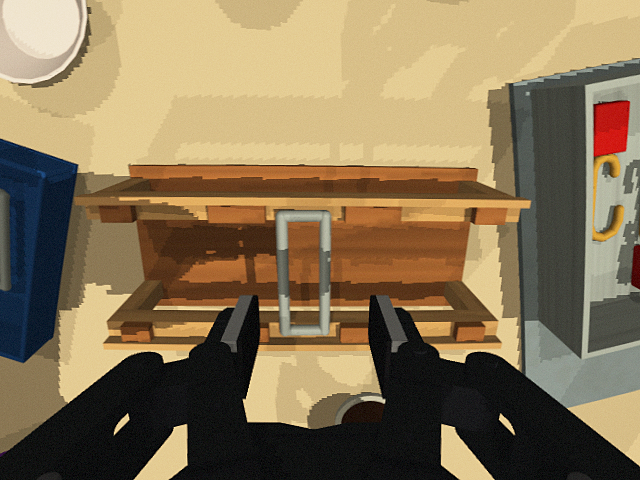

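```bash
python3 - <<'E'
from h import *
c=load("w29")
P=np.array([atz(c,*p,66) for p in [(276,212),(331,212),(330,335),(280,335)]]);print(P.round(1),P.mean(0).round(1))
E
python3 -m inch '[0.47,-0.004,0.004,0.012,1, 0.47,0,0,0.012,0, 0.47,0,0,0.01,0, 0.47,0,0,0,0, 0.47,0,0,0,0]'
python3 - <<'E'
from h import *
to(551.5,73,69,-93)
E
```

```text
[[587.1  85.   66. ]
 [585.8  57.7  66. ]
 [514.9  60.1  66. ]
 [516.5  88.1  66. ]] [551.1  72.7  66. ]
time_s: 39.33
position: [556.1, 80.2, 247.0]
tcp_rot: [3.113, -0.024, -1.627]
ft_force: [-0.9, 0.5, 0.4]
finger_gap: 45.5
grasp [551.4  76.8  92.1] yaw -93.22 gap 45.5 t 39.3 F [-0.9  0.5  0.4]
delta tool mm [ 3.3 -0.9 23.2] turn -0.2
```

```bash
python3 -m inch '[0.47,0.004,0,0.008,0, 0.47,0,0,0.008,0, 0.47,0,0,0.006,0, 0.47,0,0,0,0, 0.47,0,0,0,0]'
python3 - <<'E'
from h import *
to(551.5,73,69,-93)
E
```

```text
time_s: 39.75
position: [555.6, 76.8, 223.5]
tcp_rot: [3.114, -0.023, -1.625]
ft_force: [0.7, 0.1, -0.1]
finger_gap: 45.4
grasp [551.1  73.5  68.6] yaw -93.08 gap 45.4 t 39.8 F [ 0.7  0.1 -0.1]
delta tool mm [ 0.4 -0.4 -0.4] turn -0.1
```

```bash
python3 -m inch '[1,0,0,0,0, 1,0,0,0,0, 1,0,0,0,0, 1,0,0,0,0, 1,0,0,0,0, 1,0,0,0,0, 1,0,0,0,0, 1,0,0,-0.01,0, 1,0,0,-0.015,0, 1,0,0,-0.02,0, 1,0,0,-0.025,0, 1,0,0,0,0]' 40
python3 -m inch '[1,-0.035,-0.001,0,2, 1,-0.035,-0.001,0,2, 1,-0.035,-0.001,0,2, 1,-0.035,-0.001,0,2, 1,-0.035,-0.001,0,2, 1,-0.025,0,0,3, 1,0,0,0,0, 1,0,0,0,0]'
python3 - <<'E'
from h import *
to(566,290,70,-105); snap("wrist","w30")
E
```

```text
time_s: 40.75
position: [557.6, 78.1, 298.4]
tcp_rot: [3.112, -0.023, -1.625]
ft_force: [1.1, 0.4, -0.0]
finger_gap: 26.3
time_s: 41.42
position: [592.5, 280.7, 298.7]
tcp_rot: [3.124, -0.026, -1.87]
ft_force: [0.9, -0.8, -0.5]
finger_gap: 26.2
grasp [588.7 277.6 143.8] yaw -107.15 gap 26.2 t 41.4 F [ 0.9 -0.8 -0.5]
delta tool mm [-7.1 24.1 74.1] turn -2.2
```

View pics/w30.png

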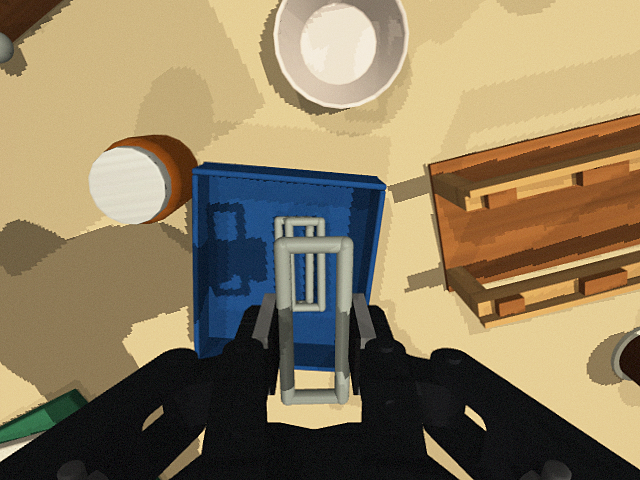

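```bash
python3 - <<'E'
from h import *
to(569,304,50,-107)
E
python3 -m inch '[1,-0.018,0.013,0.005,0, 1,-0.002,0.012,0.012,0, 1,0,0,0.015,0, 1,0,0,0.01,0, 1,0,0,0,0, 1,0,0,0,0]'
python3 - <<'E'
from h import *
to(569,304,50,-107)
E
```

```text
grasp [588.4 278.1 143.8] yaw -107.13 gap 26.0 t 41.5 F [-0.4  1.1 -0.7]
delta tool mm [-21.5  24.5  93.7] turn -0.1
time_s: 41.97
position: [573.9, 299.3, 257.5]
tcp_rot: [3.127, -0.028, -1.876]
ft_force: [0.0, -0.6, 0.2]
finger_gap: 26.1
grasp [570.3 295.8 102.6] yaw -107.49 gap 26.1 t 42.0 F [ 0.  -0.6  0.2]
delta tool mm [-8.9  2.9 52.4] turn -0.5
```

```bash
python3 -m inch '[1,-0.01,0.003,0.008,0, 1,0,0,0.014,0, 1,0,0,0.014,0, 1,0,0,0.008,0, 1,0,0,0,0, 1,0,0,0,0]'
python3 - <<'E'
from h import *
to(569,304,50,-107)
E
```

```text
time_s: 42.47
position: [576.1, 308.5, 214.1]
tcp_rot: [3.131, -0.024, -1.881]
ft_force: [-0.6, 1.1, 0.8]
finger_gap: 26.3
grasp [573.5 305.4  59.2] yaw -107.77 gap 26.3 t 42.5 F [-0.6  1.1  0.8]
delta tool mm [2.5 3.7 9.3] turn -0.8
```

```bash
python3 -m inch '[1,0.001,0.003,0.01,0, 1,0,0,0,0, 0.58,0,0,0,0, 0.55,0,0,0,0, 0.55,0,0,0,0, 0.55,0,0,0,0, 0.55,0,0,-0.015,0, 0.55,0,0,-0.025,0, 0.55,0,0,-0.03,0, 0.5,0,0,-0.03,0, 0.5,0,0,0,0]'
python3 - <<'E'
from h import *
to(545,73,230,-80.3); snap("wrist","w31")
E
```

```text
time_s: 43.38
position: [574.7, 310.3, 308.8]
tcp_rot: [3.132, -0.024, -1.882]
ft_force: [0.7, 0.5, 1.0]
finger_gap: 42.6
grasp [572.1 307.2 153.8] yaw -107.81 gap 42.6 t 43.4 F [0.7 0.5 1. ]
delta tool mm [233.  -45.2 -71.1] turn -27.5
```

View pics/w31.png

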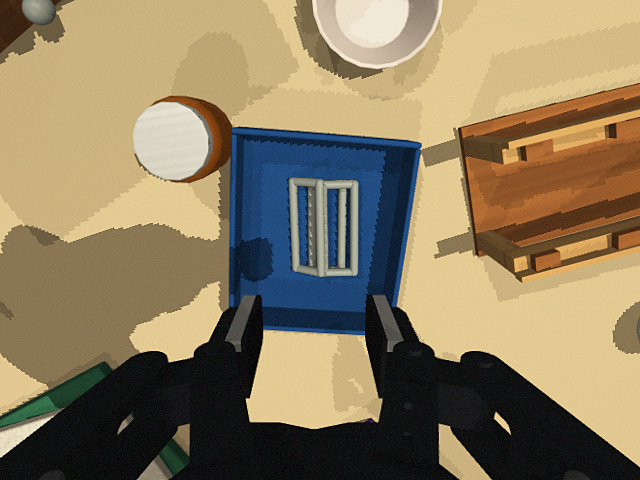

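```bash
python3 -m inch '[0.2,0,0,-0.03,-4, 0,0.03,0,-0.03,-4, 0,0.035,0,-0.02,-4, 0,0.035,0,0,-4, 0,0.035,0,0,-4, 0,0.035,0,0,-4, 0,0.035,0,0,-3, 0,0.035,0,0,0, 0,0.035,0,0,0, 0,0.035,0,0,0, 0,0.035,0,0,0, 0,0.035,0,0,0, 0,0.035,0,0,0, 0,0.035,0,0,0, 0,0,0,0,0, 0,0,0,0,0]'
python3 - <<'E'
from h import *
to(455,-325,230,-80.3)
E
```

```text
time_s: 44.77
position: [608.6, -150.1, 387.8]
tcp_rot: [3.109, -0.016, -1.378]
ft_force: [0.1, 0.4, -0.4]
finger_gap: 85.4
grasp [ 604.1 -153.5  232.9] yaw -78.98 gap 85.4 t 44.8 F [ 0.1  0.4 -0.4]
delta tool mm [139.8 178.9  10.9] turn 1.3
```

```bash
python3 -m inch '[0,0.023,0.03,0,1, 0,0.023,0.03,0,0, 0,0.023,0.03,0,0, 0,0.023,0.03,0,0, 0,0.023,0.03,0,0, 0,0.023,0.03,0,0, 0,0,0,0,0, 0,0,0,0,0]'
python3 - <<'E'
from h import *
to(455,-325,230,-80.3); snap("wrist","w32")
E
```

```text
time_s: 45.43
position: [450.9, -317.4, 389.5]
tcp_rot: [3.105, -0.009, -1.387]
ft_force: [0.5, -0.1, 0.5]
finger_gap: 85.1
grasp [ 445.6 -319.8  234.7] yaw -79.49 gap 85.1 t 45.4 F [ 0.5 -0.1  0.5]
delta tool mm [ 6.8 -8.5  4.4] turn 0.8
```

View pics/w32.png

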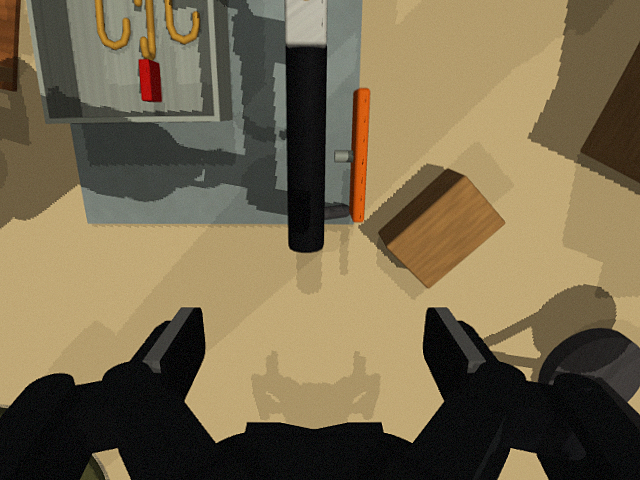

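Run:
```python
from h import *
c=load("w32");save(c["image"],"w32c",(260,20,400,260),3)
H=[atz(c,306,60,100),atz(c,306,155,100),atz(c,306,240,100)]
T=[atz(c,363.5,89,113),atz(c,361,155,113),atz(c,358,221,113)]
print(np.round(H,1),np.round(T,1)); d=H[0]-H[2];print(np.degrees(np.arctan2(d[1],d[0]))); d=T[0]-T[2];print(np.degrees(np.arctan2(d[1],d[0])),np.linalg.norm(d))
```

```text
[[ 551.2 -296.8  100. ]
 [ 493.7 -307.1  100. ]
 [ 435.1 -317.5  100. ]] [[ 540.1 -334.   113. ]
 [ 501.5 -341.   113. ]
 [ 458.9 -348.6  113. ]]
10.149749880186288
10.197706662875769 82.5436311042023
```

View pics/w32c.png

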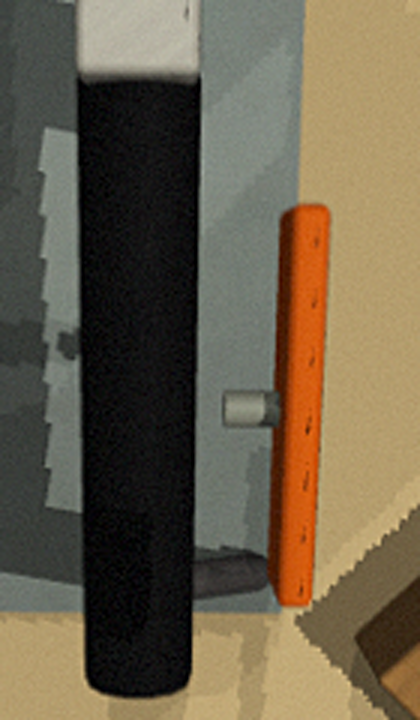

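Run:
```python
from h import *
c=load("w32");t=load("top0")
for a,b in [((458,178),(531,243)),((504,221),(555,258)),((430,288),(531,292)),((379,235),(507,271))]:
    print(tri(c,a,t,b))
to(501,-314,160,-79.9)
```

```text
(array([ 494.47321822, -427.35043578,   65.76835717]), np.float64(2.1862146643547966))
(array([ 465.02912187, -485.83786436,   47.543482  ]), np.float64(1.6429383233077366))
(array([ 389.90174272, -437.98603009,   40.94573431]), np.float64(6.85623626550082))
(array([ 433.732134  , -380.41779882,   50.56123629]), np.float64(0.4806563523337578))
grasp [ 445.1 -320.5  234.7] yaw -79.53 gap 85.5 t 45.5 F [-1.6 -0.8 -0.9]
delta tool mm [  3.  -58.9  72.6] turn 0.4
```

```bash
python3 -m inch '[0,0.001,-0.03,0,0, 0,0.001,-0.029,0,0, 0,0,0,0.025,0, 0,0,0,0.025,0, 0,0,0,0.015,0, 0,0,0,0,0, 0,0,0,0,0]'
python3 - <<'E'
from h import *
to(501.5,-314,98,-79.9)
E
```

```text
time_s: 46.07
position: [516.0, -299.0, 319.4]
tcp_rot: [3.109, -0.007, -1.374]
ft_force: [-1.0, -0.9, -1.3]
finger_gap: 85.5
grasp [ 511.2 -301.1  164.5] yaw -78.72 gap 85.5 t 46.1 F [-1.  -0.9 -1.3]
delta tool mm [10.2  9.8 66.9] turn 1.2
```

```bash
python3 -m inch '[0,0.01,0.01,0,1.2, 0,0,0,0,0, 0,0,0,0,0]'
python3 - <<'E'
from h import *
to(501.5,-314,98,-79.9); snap("wrist","w33")
E
python3 -m inch '[0,0,0,0.01,0, 0,0,0,0.01,0, 0,0,0,0.01,0, 0,0,0,0,0, 0,0,0,0,0]'
python3 - <<'E'
from h import *
to(501.5,-314,98,-79.9)
E
```

```text
time_s: 46.32
position: [509.2, -309.9, 321.6]
tcp_rot: [3.111, -0.009, -1.393]
ft_force: [1.0, 0.8, -0.5]
finger_gap: 85.6
grasp [ 504.7 -312.   166.7] yaw -79.83 gap 85.6 t 46.3 F [ 1.   0.8 -0.5]
delta tool mm [ 0.8  1.4 68.8] turn 0.1
time_s: 46.78
position: [507.5, -311.9, 290.5]
tcp_rot: [3.113, -0.012, -1.396]
ft_force: [-0.6, 0.5, 0.5]
finger_gap: 85.6
grasp [ 503.4 -314.5  135.6] yaw -79.98 gap 85.6 t 46.8 F [-0.6  0.5  0.5]
delta tool mm [-1.2  0.7 37.6] turn -0.1
```

View pics/w33.png

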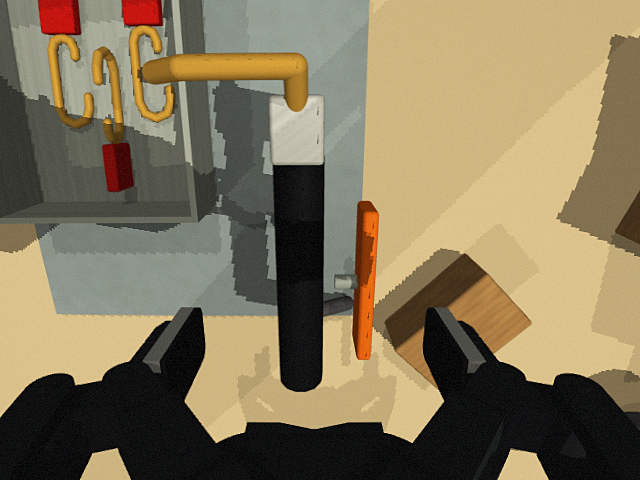

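```bash
python3 -m inch '[0,-0.001,0,0.01,0, 0,0,0,0.01,0, 0,0,0,0.01,0, 0,0,0,0.004,0, 0,0,0,0,0, 0,0,0,0,0]'
python3 - <<'E'
from h import *
to(501.2,-312,98,-79.9); snap("wrist","w34")
E
```

```text
time_s: 47.28
position: [506.1, -311.1, 251.5]
tcp_rot: [3.111, -0.01, -1.396]
ft_force: [-0.6, 0.3, -0.4]
finger_gap: 85.7
grasp [ 501.8 -313.4   96.6] yaw -79.96 gap 85.7 t 47.3 F [-0.6  0.3 -0.4]
delta tool mm [-1.5  0.4 -1.4] turn -0.1
```

View pics/w34.png

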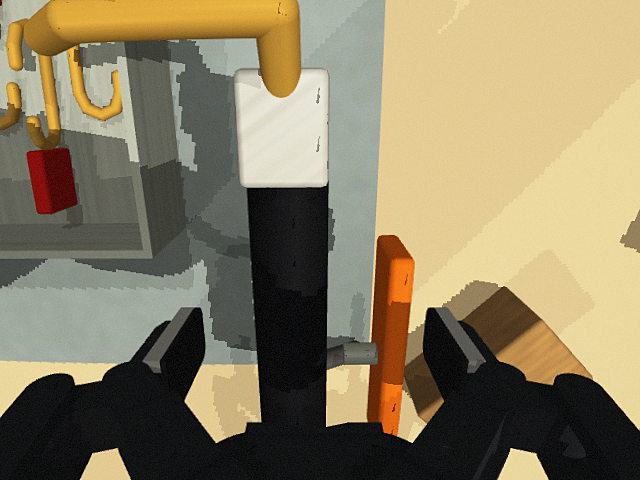

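```bash
python3 -m inch '[0.2,-0.0015,0,0,0, 0.3,0,0,0,0, 0.4,0,0,0,0, 0.6,0,0,0,0, 1,0,0,0,0, 1,0,0,0,0, 1,0,0,0,0]' 30
python3 - <<'E'
from h import *
to(501.2,-312,98,-79.9)
E
```

```text
time_s: 47.92
position: [506.2, -308.8, 254.1]
tcp_rot: [3.114, -0.011, -1.395]
ft_force: [0.6, -0.8, -3.1]
finger_gap: 37.0
grasp [ 502.2 -311.1   99.2] yaw -79.92 gap 37.0 t 47.9 F [ 0.6 -0.8 -3.1]
delta tool mm [0.7 1.1 1.2] turn -0.0
```

```bash
python3 -m inch '[1,0,0,0,0, 1,0,0,0,0, 1,0,0,0,0, 1,0,0,0,0, 1,0,0,0,0, 1,0,0,0,0, 1,0,0,0,0, 1,0,0,0,0, 1,0,0,0,0, 1,0,0,0,0, 1,0,0,0,0, 1,0,0,0,0]'
python3 - <<'E'
from h import *
snap("wrist","w35")
E
python3 -m inch '[1,0,0,0,0, 1,0,0,0,0, 1,0,0,0,0, 1,0,0,0,0, 1,0,0,0,0, 1,0,0,0,0, 1,0,0,0,0, 1,0,0,0,0, 1,0,0,0,0, 1,0,0,0,0, 1,0,0,0,0, 1,0,0,0,0, 1,0,0,0,0, 1,0,0,0,0]'
python3 -m inch '[0.6,0,0,0,0, 0.3,0,0,0,0, 0,0,0,0,0, 0,0,0,0,0, 0,0,0,0,0, 0,0,0,0,0, 0,0,0,0,0]'
python3 - <<'E'
from h import *
to(501.2,-312,98,-79.9); snap("wrist","w36")
E
```

```text
time_s: 48.92
position: [506.2, -308.8, 254.2]
tcp_rot: [3.114, -0.01, -1.395]
ft_force: [-0.5, -0.0, -1.3]
finger_gap: 36.7
time_s: 50.13
position: [506.2, -308.8, 254.1]
tcp_rot: [3.113, -0.01, -1.395]
ft_force: [-0.0, -1.0, -1.9]
finger_gap: 37.2
time_s: 50.72
position: [506.3, -310.5, 254.5]
tcp_rot: [3.114, -0.013, -1.397]
ft_force: [-0.9, -0.4, -0.6]
finger_gap: 85.3
grasp [ 502.5 -313.3   99.5] yaw -80.03 gap 85.3 t 50.7 F [-0.9 -0.4 -0.6]
delta tool mm [-1.5  1.   1.5] turn -0.1
```

View pics/w35.png

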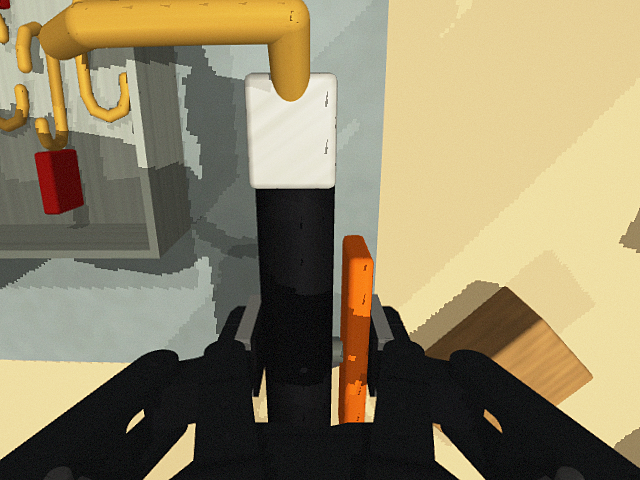

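View pics/w36.png

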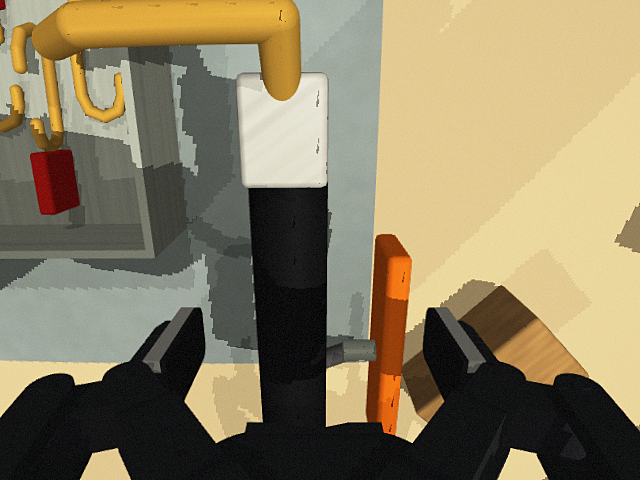

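```bash
python3 -m inch '[0,0,0,-0.02,0, 0,0,0,-0.03,0, 0,0,0,-0.035,0, 0,0,0,-0.035,0, 0,0,0,-0.03,0, 0,0.03,0.03,0,0, 0,0.03,0.03,0,0, 0,0,0,0,0, 0,0,0,0,0]'
python3 - <<'E'
from h import *
to(); snap("wrist","w37"); snap("top","t37"); snap("scene","s37")
E
```

```text
time_s: 51.52
position: [462.4, -374.9, 414.4]
tcp_rot: [3.115, -0.011, -1.388]
ft_force: [1.6, 0.4, 0.4]
finger_gap: 85.1
grasp [ 458.6 -377.3  259.5] yaw -79.52 gap 85.1 t 51.5 F [1.6 0.4 0.4]
delta tool mm [0. 0. 0.]
```

View pics/t37.png

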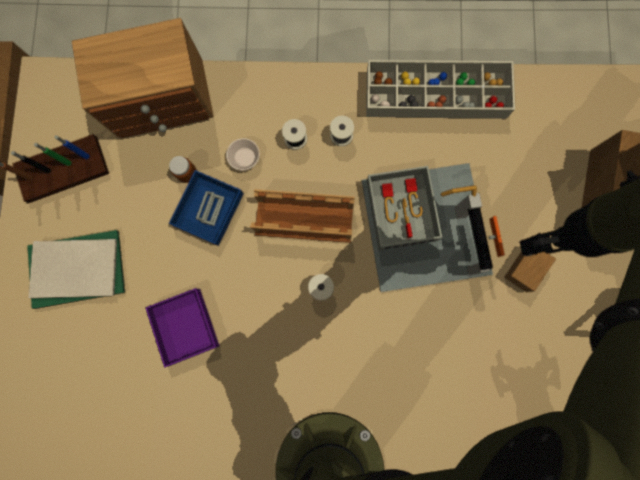

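View pics/s37.png

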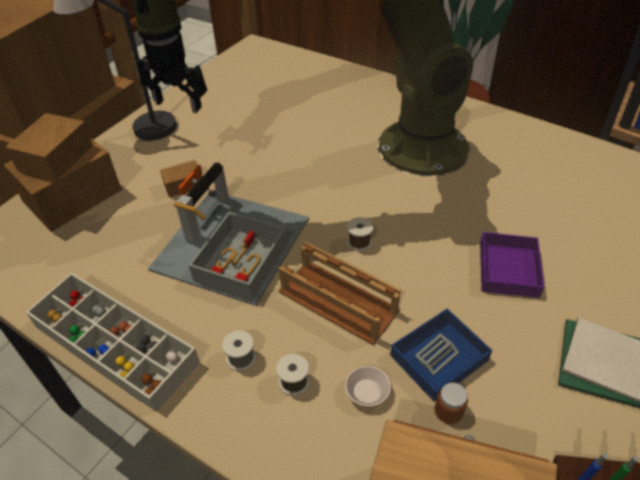

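```bash
python3 -m inch '[0,0,0,0,0, 0,0,0,0,0, 0,0,0,0,0]'
python3 - <<'E'
from h import *
print(close_job())
E
```

```text
time_s: 51.92
position: [465.2, -370.9, 412.5]
tcp_rot: [3.113, -0.007, -1.381]
ft_force: [0.4, 0.5, -0.2]
finger_gap: 85.5
the job is handed in; nothing more can be done
None
```

The job is done and handed in at 51.9 s. All three hooks were present. I lifted and twisted each one out of its link and put it in the steel basket, then put all three links in the blue tin. With every hook in the basket, I squeezed the trigger with 30 N for a little over 2 s and let it go.

**Final pictures:** In the last top and scene images the three hooks are in the basket, the three links are in the blue tin and the rack is empty. The paddle is back out. The spool, jar and dish are where they started, and the arm is clear of everything.

**Tin:** It was knocked about 50 mm aside during the run. I measured it again before placing the first link.

**Less certain:** I judged full blast from the finger gap, which read about 37 mm against 38 mm fully squeezed, and from one picture taken during the hold. Known sizes also read 0.5 to 2 mm small on that gap, so the true figure was about 38 to 39 mm, still past the 40 mm full-blast point. There was no direct reading of the valve. No other check failed or disagreed.

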